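# Find the full carton on the balance and clamp it for dispatch

## Robot

A 7-joint arm with a two-finger parallel gripper is mounted at the origin on the work surface. World frame = base frame: x ahead of the robot, y to its left, z up, the work surface at z = 0. Lengths are in m, angles in rad, forces in N, time in s.
With the tool pointing down it reaches from about 0.35 to 0.9 m from the base axis. Payload 8.1 kg.
Tool frame: the origin (TCP) lies midway between the tips of the shut fingers; the grasp point (between the pads) lies 19 mm behind it; x points along the fingers, y is the direction in which the jaws open and shut, and the axes are right-handed (so a half turn about x gives the same grasp; the last joint's range is limited). The gripper opens to 85 mm and grips with 20 to 120 N. Pads are 22 mm wide; open, the fingers measure 114 mm over their backs; the gripper's body (76 mm by 85 mm) begins 54 mm behind the grasp point. The pads swing forward as they close: fully open they stand 13 mm farther back than shut.
Start: joints at [1.159, 0.434, 0.025, 1.573, -0.012, 1.134, -0.075], TCP at [0.19, -0.595, 0.231] pointing down, gripper open.
Joint ranges: [-2.62, 2.62], [-0.44, 2.09], [-1.27, 1.32], [0.08, 2.57], [-1.32, 4.46], [0.12, 2], [-2.74, 2.74]. Speed limits (rad/s): [2.22, 2.22, 3.01, 3.01, 3.14, 3.14, 3.14].

## Interface

Orientations are given as a unit quaternion [w, x, y, z].
In Python, from cell import robot gives the robot as it stands. The module is installed in compiled form; this text tells all that it offers.
- The arm moves only by the tool send_rows, never from a script. Its arguments are lists of equal length, an entry for each row: "fingers": the closure, from -1 (fully open) to 1 (shut), so that 0 is half open; "delta_pos": the shift along the tool's x, y, z in cm, a list of three; "spin": the turn about the tool's x in rad. In form: {"fingers": [fingers, ...], "delta_pos": [[x, y, z], ...], "spin": [spin, ...]}. A call has 1 to 10 rows; each row is the pose to reach, as a shift and turn from the pose commanded when the call began, along the tool's axes at that moment; what a row does not reach only later rows make up. A row lasts 1/8 s, in which the tool goes at most 62.5 mm and 10.7 degrees, less where a joint would pass 70% of its speed; a pose out of reach is approached as far as the arm can. A call with a gripper value outside its range is refused whole. The fingers move at their own pace and stop on an object; "force" is the grip in N (left out, the last holds). Time passes only in rows, so rows that repeat a pose let the fingers close. It gives the time, the measured TCP pose, the force and the opening at its end, in the units of the state.
- robot.sense(): the state, without advancing time (a new reading comes with each control period).
- robot.get_image(name): name is "scene" or "side" or "wrist"; returns a dict with "image" (480x640x3 uint8, red, green, blue), "fx", "fy", "cx", "cy" (pixels), "extrinsics" (4x4, takes a point from world to camera coordinates); the wrist camera has in their place "T_tool_cam" (4x4, takes a point from camera to tool coordinates, whose origin is the TCP and whose axes are the tool frame's). Camera axes: x right, y up, looking along -z (the intrinsics and any distortion apply to the point x, -y, -z); pixel columns grow to the right and rows downward; lengths in m; the calibration is good to about 2 mm. A picture is of the moment at which its call begins: read the wrist's pose just before it. There is no depth.
- robot.job_done(): hands the job in, once; it reports no verdict.
The state is a dict: "t": time; "q": joint angles; "dq": joint speeds; "joint_torque": joint torques, N m; "ee_pos": TCP position; "tool_rot": TCP orientation; "wrist_force": force on the tool from outside, world axes, zero at the start; "ft_torque": the same for the moment, N m; "finger_gap": finger opening in m.
Only numpy, scipy, OpenCV 4.12 (cv2) and the standard library are available. Lean on these libraries where they do the work, as an engineer would, in place of code of your own. Each camera call takes 0.05 s, during which the arm holds its last target.

## Task

Two look-alike cartons stand on the counter, and one was packed with parts missing. Gently set them on the opposite pans of the pivot balance and let go to see which side drops; then take the heavier carton off and slide it into the spring clamp bay until it is fully home, pressing it firmly (about 15 N, no crushing) against the end stop for a moment before you let go. Leave the lighter carton on its pan and do not disturb the other things on the counter.

Things in the scene. Friction and masses are not known exactly. Their poses are not given: they have to be found in the camera images.
- carton_a_centre (a point): Centre (half-way up) of one of two look-alike plain cardboard cartons with a paper tape band, 60 mm long (x axis) x 44 mm wide (y axis) x 64 mm tall (z up), upright on the counter at the start. One weighs 0.20 to 0.24 kg, the other 0.37 to 0.47 kg; which is heavier changes from start to start. Grip it across the 44 mm width from above, in its upper half.
- carton_b_centre (a point): Centre (half-way up) of the other carton, same look and sizes; either may be the heavier one.
- balance: Fixed pivot balance; origin under the centre of its grey foot (110 x 150 mm, 14 mm thick), z up. A beam along its y axis tilts on a pin 72 mm above the counter, between two 83 mm tall uprights, with a steel pan at either end, 120 mm from the pivot. An empty pan sinks under a push of about 1 N; a carton on one side alone takes it fully down.
- beam (a joint): Tilt of the balance beam, rad: 0 level, positive when the left (+y of the balance) pan is down, negative when the right pan is down; stops at +0.12 and -0.12, where the pan has moved about 14 mm down or up. The beam settles within about 1 s of letting go.
- pan_left (a point): Centre of the upper face of the left pan (balance +y end), 88 mm above the counter when level; x and y along the pan's sides, tilts with the beam. The pan's inside is 84 mm (x) by 68 mm (y), with a rim 6 mm high and 4 mm thick. A carton goes here with its length along x.
- pan_right (a point): The same for the right pan (balance -y end).
- bay: Fixed spring clamp bay; origin under the centre of its 6 mm thick base plate (164 x 110 mm). A carton stands on the plate, length along x, and slides to +x up to the end stop. On the +y side a fixed guide wall: inner face at y = +22 mm from x = -30 to +65 mm, flared outward in front of that to x = -57 mm. Its front (-x) is open. Wall and cheek reach 24 mm above the counter.
- cheek_face (a point): Middle of the face of the rubber sprung cheek on the bay's -y side, at bay x = +37, y = -19 mm, 15 mm above the counter. The face runs from x = +10 to +65 mm, then a lead-in ramp outward to x = -20, y = -29 mm. The carton pushes the cheek back 3 mm and is gripped against the wall with about 5 N. Sliding in drags with about 5 to 15 N; the stop is felt as a sharp further rise.
- entry (a point): Where to lower the carton's centre: bay x = -50, y = -2 mm, 38 mm above the counter, axes those of the bay. Here the carton stands on the plate, length along x, just in front of the cheek; from here it is 85 mm to home.
- stop: Fixed steel end stop of the bay (origin and axes those of the bay): its face, looking to -x of the bay, lies at x = +65 mm; 60 mm wide, top 46 mm above the counter. The carton must be pressed against it with at least 8 N for 0.2 s (besides the drag); more than 32 N on it crushes the carton.
- home (a point): Where the centre of the carton lies when fully home: bay x = +35 mm, y = 0, 38 mm above the counter, axes those of the bay.
- tape_roll: Loose roll of paper tape lying flat, 84 mm across, 40 mm tall; origin under its centre. Leave alone.
- pen_cup: Loose grey cup, 72 mm across, 95 mm tall; origin under its centre. Leave alone.
- desk_stamp: Loose wooden hand stamp, 40 mm across, 70 mm tall; origin under its centre. Leave alone.
Mind the look-alikes: they are no part of the job. Leave any turquoise look-alike of the part that bears carton_a_centre alone.

How it is judged:
By the outcome, as a careful person would: the job done as asked, in the order asked, and still so for the second after the job is handed in, with the robot touching nothing.
It also fails if it takes over 72 s, if anything falls off the work surface, if the arm or the gripper's body presses on something with over 40 N, if the wrist force passes 120 N, or if a joint passes its speed limit or range.

## Working session

There is one attempt and no reset: what is moved stays moved. The work goes in short steps, Python scripts to look and compute and a tool call to move; the robot and the scene stay as the last step left them, time stands still between calls to the robot, and variables do not carry over. Pictures are saved under pics/ and viewed, and the job is handed in when it is done.

Besides the shell and the picture viewer there is one more tool, called after "Call:" by a JSON object that holds its "op" and its "data", one argument or row to a line. send_rows: Moves the arm, as the interface text tells. Its arguments: {"type":"object","properties":{"fingers":{"type":"array","items":{"type":"number"}},"delta_pos":{"type":"array","items":{"type":"array","items":{"type":"number"}}},"spin":{"type":"array","items":{"type":"number"}},"force":{"type":"number"}},"required":["fingers","delta_pos","spin"]}

```bash
mkdir -p pics; ls
python3 - <<'E'
from cell import robot
import cv2,numpy as np
s=robot.sense();print({k:np.round(v,3).tolist() for k,v in s.items()})
for n in ["scene","side","wrist"]:
    d=robot.get_image(n);cv2.imwrite(f"pics/{n}0.png",d["image"][:,:,::-1])
    print(n,d["fx"],d["fy"],d["cx"],d["cy"],np.round(d.get("extrinsics",d.get("T_tool_cam")),4).tolist(),[k for k in d])
E
```

```text
pics
{'t': 0.0, 'q': [1.159, 0.435, 0.025, 1.574, -0.012, 1.134, -0.075], 'dq': [-0.001, -0.001, -0.0, 0.003, -0.001, 0.001, 0.0], 'joint_torque': [0.001, -67.047, 1.026, -31.621, 0.016, 0.012, -0.0], 'ee_pos': [0.19, -0.595, 0.23], 'tool_rot': [-0.108, -0.699, -0.109, 0.699], 'wrist_force': [0.217, -0.191, 0.024], 'ft_torque': [0.008, 0.028, -0.013], 'finger_gap': 0.085}
scene 623.0185156093982 623.0185156093982 312.38100231738366 235.27608913471465 [[0.878, 0.4784, -0.016, -0.4601], [-0.3279, 0.6254, 0.7081, 0.1287], [0.3487, -0.6165, 0.7059, -1.5092], [0.0, 0.0, 0.0, 1.0]] ['image', 'fx', 'fy', 'cx', 'cy', 'extrinsics']
side 480.1190093811987 480.1190093811987 317.4567696030635 247.61408078215737 [[-0.9745, -0.2242, -0.0054, 0.5336], [0.1561, -0.6953, 0.7016, -0.1426], [-0.161, 0.6829, 0.7126, -0.9717], [0.0, 0.0, 0.0, 1.0]] ['image', 'fx', 'fy', 'cx', 'cy', 'extrinsics']
wrist 336.7227436948525 336.7227436948525 323.6425531439534 239.65419883719264 [[0.0002, 0.3046, -0.9525, -0.1422], [1.0, -0.0001, 0.0002, -0.0007], [-0.0, -0.9525, -0.3046, -0.079], [0.0, 0.0, 0.0, 1.0]] ['image', 'fx', 'fy', 'cx', 'cy', 'T_tool_cam']
```

View pics/scene0.png

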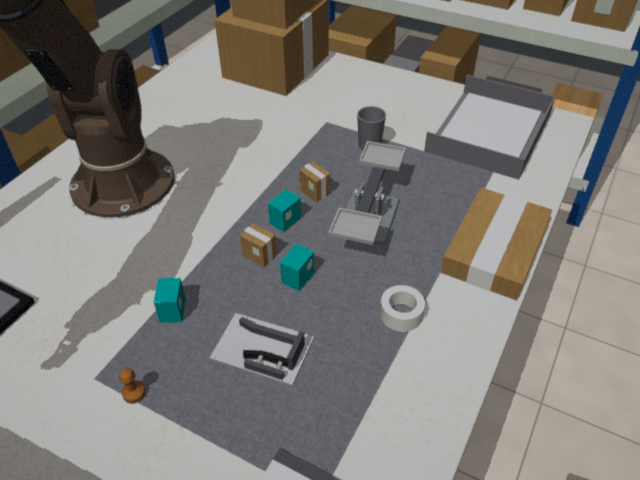

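View pics/side0.png

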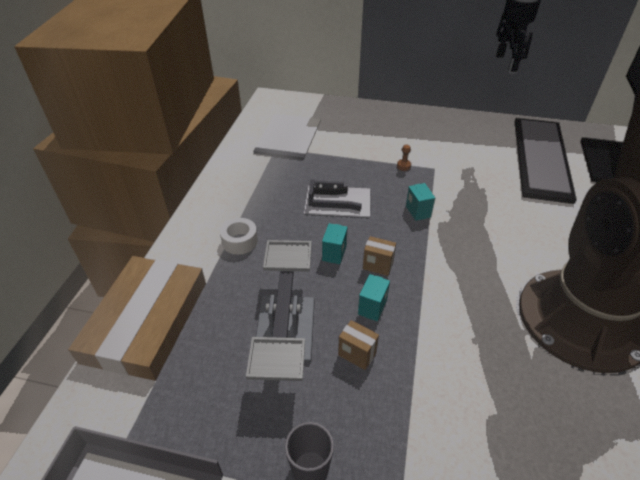

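View pics/wrist0.png

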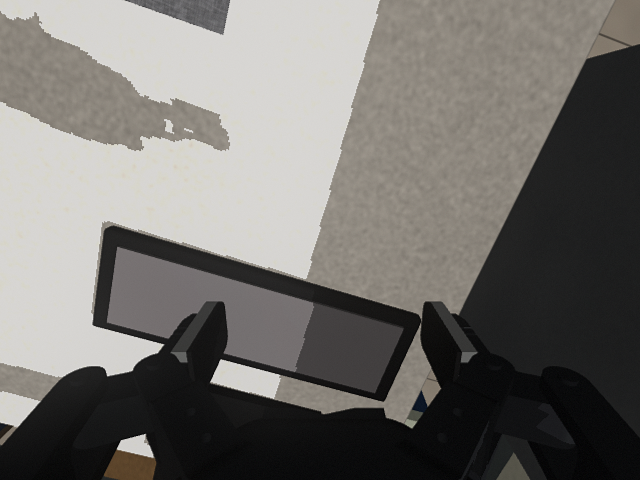

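The cartons are the brown boxes with a white tape band, at scene (315,181) and (258,245). The look-alikes are three turquoise boxes at scene (285,211), (297,267) and (170,300), to be left alone. The large brown boxes at (497,240) and at the back are far too big. The balance pans are at (383,156) and (356,226), and the bay is at (262,347). Next: close crops.

```bash
cat > h.py <<'E'
import numpy as np,cv2
from scipy.spatial.transform import Rotation as Rn
CAM={"scene":(623.0185,312.381,235.276,[[0.878,0.4784,-0.016,-0.4601],[-0.3279,0.6254,0.7081,0.1287],[0.3487,-0.6165,0.7059,-1.5092]]),
"side":(480.119,317.4568,247.614,[[-0.9745,-0.2242,-0.0054,0.5336],[0.1561,-0.6953,0.7016,-0.1426],[-0.161,0.6829,0.7126,-0.9717]])}
TC=np.array([[0.0002,0.3046,-0.9525,-0.1422],[1,-0.0001,0.0002,-0.0007],[0,-0.9525,-0.3046,-0.079],[0,0,0,1]])
FW,CXW,CYW=336.72274,323.64255,239.6542
def cam(name,pose=None):
    if name=="wrist":
        p,q=pose; T=np.eye(4);T[:3,:3]=Rn.from_quat(np.r_[q[1:],q[0]]).as_matrix();T[:3,3]=p
        E=np.linalg.inv(T@TC); return FW,CXW,CYW,E[:3]
    f,cx,cy,E=CAM[name];return f,cx,cy,np.array(E)
def proj(name,P,pose=None):
    f,cx,cy,E=cam(name,pose);c=np.atleast_2d(P)@E[:,:3].T+E[:,3]
    return np.c_[cx+f*c[:,0]/-c[:,2],cy+f*c[:,1]/c[:,2]]
def ray(name,uv,pose=None):
    f,cx,cy,E=cam(name,pose);d=np.array([(uv[0]-cx)/f,-(uv[1]-cy)/f,-1.])
    R,_,_=np.linalg.svd(E[:,:3]);R=E[:,:3]
    return -np.linalg.inv(R)@E[:,3],np.linalg.inv(R)@d
def onz(name,uv,z,pose=None):
    o,d=ray(name,uv,pose);return o+d*(z-o[2])/d[2]
def tri(obs):
    A=np.zeros((3,3));b=np.zeros(3)
    for n,uv in obs:
        o,d=ray(n,uv);d=d/np.linalg.norm(d);M=np.eye(3)-np.outer(d,d);A+=M;b+=M@o
    return np.linalg.solve(A,b)
E
python3 - <<'E'
import cv2,numpy as np
from h import *
s=cv2.imread("pics/scene0.png");d=cv2.imread("pics/side0.png")
def crop(im,x,y,w,h,k,n): cv2.imwrite("pics/"+n,cv2.resize(im[y:y+h,x:x+w],None,fx=k,fy=k,interpolation=cv2.INTER_CUBIC))
crop(s,225,150,130,150,4,"s_cart.png");crop(s,200,305,130,85,6,"s_bay.png");crop(s,320,130,100,125,4.8,"s_bal.png")
crop(d,290,175,150,205,2.9,"d_cart.png");crop(d,235,230,95,160,3.7,"d_bal.png");crop(d,295,170,90,55,8,"d_bay.png")
E
```

```text
(no output)
```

View pics/s_cart.png

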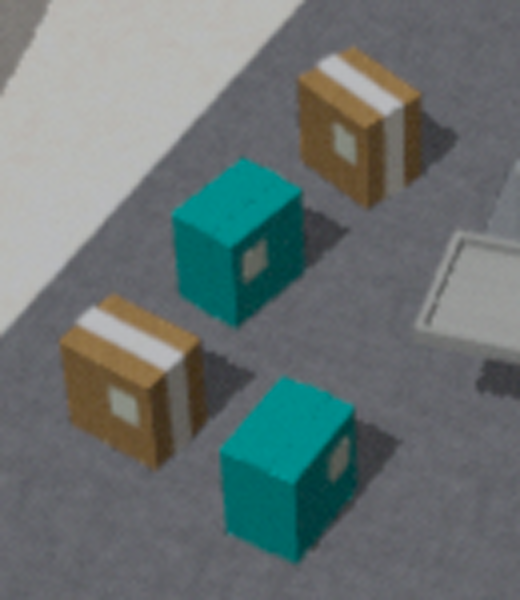

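View pics/s_bay.png

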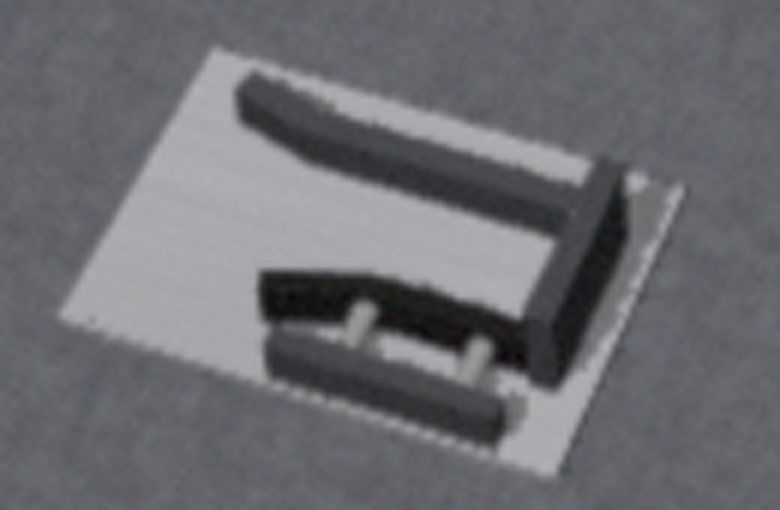

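View pics/s_bal.png

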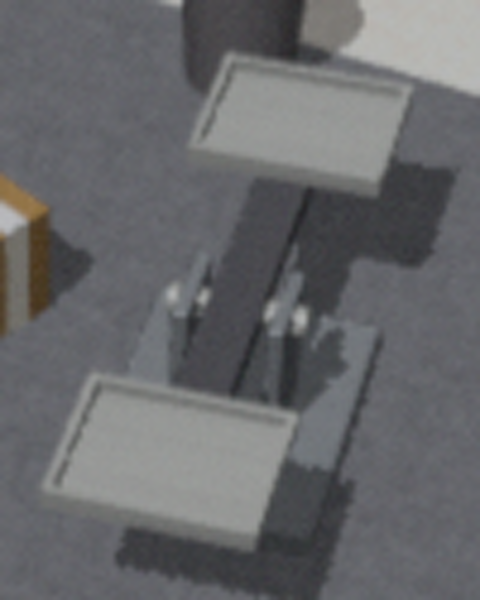

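View pics/d_cart.png

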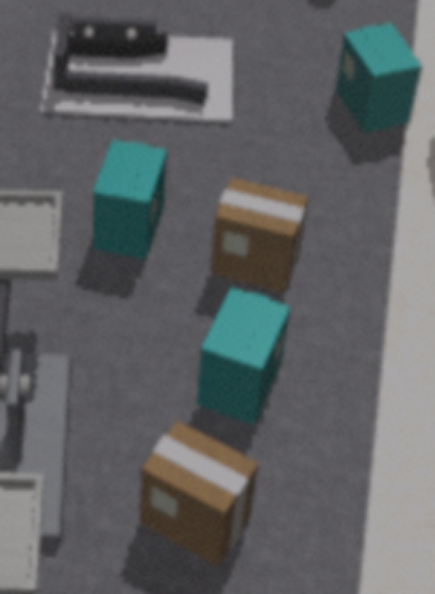

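View pics/d_bal.png

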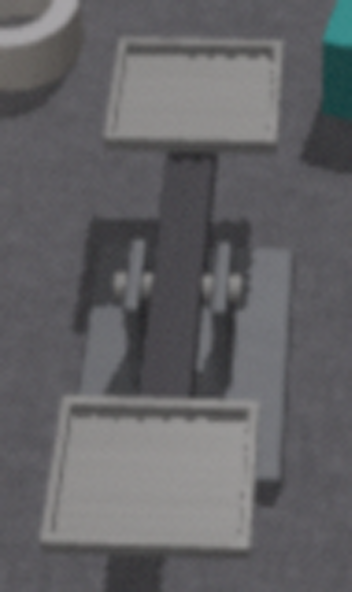

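View pics/d_bay.png

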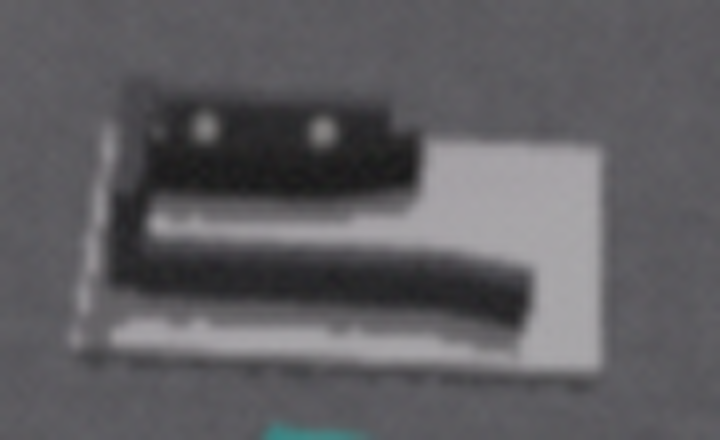

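Run:
```python
from h import *
def S(pts,k,o): return [np.array(p)/k+np.array(o) for p in pts]
def quad(name,pts,k,o,z):
    P=np.array([onz(name,p,z)[:2] for p in S(pts,k,o)])
    e=np.roll(P,-1,0)-P
    print(name,"corners",P.round(4).tolist(),"ctr",P.mean(0).round(4),"len",np.linalg.norm(e,axis=1).round(4),"ang",np.degrees(np.arctan2(e[:,1],e[:,0])).round(1)); return P
s0=(225,150);d0=(290,175)
print("cart far");quad("scene",[(299,82),(353,46),(422,97),(370,124)],4,s0,.064)
quad("side",[(145,465),(175,422),(257,463),(228,500)],2.9,d0,.064)
print("cart near");quad("scene",[(60,342),(110,296),(203,345),(152,388)],4,s0,.064)
quad("side",[(215,212),(230,178),(308,192),(295,233)],2.9,d0,.064)
print("turq");quad("scene",[(173,213),(242,157),(303,192),(233,247)],4,s0,.064)
quad("scene",[(222,453),(288,376),(355,405),(298,480)],4,s0,.064)
quad("side",[(343,40),(392,22),(418,68),(370,86)],2.9,d0,.064)
print("bay");quad("scene",[(60,318),(213,47),(686,185),(558,477)],6,(200,305),.006)
quad("side",[(602,145),(600,373),(75,350),(112,120)],8,(295,170),.006)
for z in(.094,):
    print("pans");a=quad("scene",[(230,52),(412,86),(380,187),(190,150)],4.8,(320,130),z);quad("scene",[(95,375),(299,410),(258,540),(42,490)],4.8,(320,130),z)
    quad("side",[(120,38),(284,40),(278,140),(105,138)],3.7,(235,230),z);quad("side",[(62,397),(262,400),(252,548),(40,545)],3.7,(235,230),z)
```

```text
cart far
scene corners [[0.4001, 0.169], [0.4117, 0.2124], [0.4689, 0.1896], [0.4539, 0.1549]] ctr [0.4336 0.1815] len [0.0449 0.0615 0.0377 0.0556] ang [  75.   -21.8 -113.4  165.3]
side corners [[0.4612, 0.1916], [0.4488, 0.1551], [0.3933, 0.1747], [0.4069, 0.2054]] ctr [0.4275 0.1817] len [0.0385 0.0588 0.0336 0.0561] ang [-108.9  160.6   66.1  -14.2]
cart near
scene corners [[0.3948, -0.072], [0.3992, -0.0311], [0.4612, -0.0397], [0.4542, -0.078]] ctr [ 0.4273 -0.0552] len [0.0411 0.0625 0.039  0.0597] ang [  83.8   -7.8 -100.4  174.2]
side corners [[0.4535, -0.0372], [0.4482, -0.0752], [0.3892, -0.0731], [0.3936, -0.0288]] ctr [ 0.4211 -0.0536] len [0.0384 0.059  0.0445 0.0605] ang [-98.  177.9  84.3  -8. ]
turq
scene corners [[0.3946, 0.0397], [0.4043, 0.0971], [0.4487, 0.0872], [0.4372, 0.0314]] ctr [0.4212 0.0638] len [0.0582 0.0455 0.0571 0.0434] ang [  80.4  -12.5 -101.6  169. ]
scene corners [[0.5082, -0.0998], [0.5108, -0.0387], [0.5505, -0.0407], [0.55, -0.0979]] ctr [ 0.5299 -0.0693] len [0.0612 0.0398 0.0572 0.0419] ang [  87.5   -2.9  -90.5 -177.4]
side corners [[0.38
[... 523 characters left out ...]
ns
scene corners [[0.5067, 0.3061], [0.5955, 0.3214], [0.612, 0.2434], [0.5225, 0.2279]] ctr [0.5592 0.2747] len [0.0901 0.0796 0.0908 0.0797] ang [   9.8  -78.1 -170.2  101.4]
scene corners [[0.5534, 0.068], [0.6404, 0.0885], [0.6573, 0.0098], [0.5658, -0.0054]] ctr [0.6042 0.0402] len [0.0893 0.0805 0.0927 0.0744] ang [  13.3  -77.9 -170.6   99.6]
side corners [[0.6508, 0.0139], [0.5603, -0.0048], [0.5458, 0.0696], [0.6361, 0.0884]] ctr [0.5983 0.0418] len [0.0924 0.0757 0.0922 0.076 ] ang [-168.3  101.    11.8  -78.9]
side corners [[0.6065, 0.2494], [0.5147, 0.2304], [0.5005, 0.3057], [0.5915, 0.3248]] ctr [0.5533 0.2776] len [0.0937 0.0766 0.0929 0.0769] ang [-168.3  100.7   11.9  -78.7]
```

```bash
cat >> h.py <<'E'
def plan(s,p,yaw_deg):
    """delta cm in tool axes, spin so tool y axis (jaw) points to yaw_deg (or +180)"""
    q=s["tool_rot"];R=Rn.from_quat(np.r_[q[1:],q[0]]).as_matrix()
    d=R.T@(np.array(p)-s["ee_pos"])*100
    cur=np.degrees(np.arctan2(R[1,1],R[0,1]));out=[]
    for t in(yaw_deg,yaw_deg+180):
        a=(t-cur+180)%360-180; out.append(round(np.radians(-a),3))
    print("tool x",R[:,0].round(3),"y",R[:,1].round(3),"z",R[:,2].round(3),"jaw yaw",round(cur,2),"delta cm",d.round(2),"dist",round(np.linalg.norm(d),2),"spin",out,"q7",round(s["q"][6],3),"force",np.round(s["wrist_force"],2),"gap",round(s["finger_gap"],4),"t",s["t"],"pos",np.round(s["ee_pos"],4))
E
python3 - <<'E'
from h import *
from cell import robot
s=robot.sense()
plan(s,[.424,-.0545,.21],84)
plan(s,[.4305,.1815,.21],72.5)
E
```

```text
tool x [-0.     0.001 -1.   ] y [ 0.304 -0.953 -0.001] z [-0.953 -0.304  0.   ] jaw yaw -72.31 delta cm [  2.12 -44.39 -38.74] dist 58.95 spin [np.float64(-2.728), np.float64(0.413)] q7 -0.075 force [ 0.47 -0.43 -0.74] gap 0.0853 t 0.15 pos [ 0.1898 -0.5951  0.2307]
tool x [-0.     0.001 -1.   ] y [ 0.304 -0.953 -0.001] z [-0.953 -0.304  0.   ] jaw yaw -72.31 delta cm [  2.15 -66.67 -46.53] dist 81.33 spin [np.float64(-2.527), np.float64(0.614)] q7 -0.075 force [ 0.47 -0.43 -0.74] gap 0.0853 t 0.15 pos [ 0.1898 -0.5951  0.2307]
```

Call:
{"op": "send_rows", "data": {
  "fingers": [-0.6, -0.6, -0.6, -0.6, -0.6, -0.6, -0.6, -0.6, -0.6, -0.6],
  "delta_pos": [
    [0.2, -4.4, -3.9],
    [0.4, -8.8, -7.8],
    [0.6, -13.2, -11.7],
    [0.8, -17.6, -15.6],
    [1.0, -22, -19.5],
    [1.2, -26.4, -23.4],
    [1.4, -30.8, -27.3],
    [1.6, -35.2, -31],
    [1.8, -39.6, -35],
    [2.1, -44.4, -38.7]
  ],
  "spin": [0.04, 0.08, 0.12, 0.16, 0.2, 0.24, 0.28, 0.32, 0.36, 0.413],
  "force": 40
}}

```text
t: 1.4
ee_pos: [0.4244, -0.0533, 0.2104]
tool_rot: [-0.038, 0.706, -0.038, -0.706]
wrist_force: [0.4, -0.2, -0.2]
finger_gap: 0.0685
```

```bash
cat > look.py <<'E'
import sys,json
from h import *
from cell import robot
tag=sys.argv[1]
s=robot.sense();d=robot.get_image("wrist")
cv2.imwrite(f"pics/{tag}.png",d["image"][:,:,::-1])
json.dump({"p":list(map(float,s["ee_pos"])),"q":list(map(float,s["tool_rot"]))},open(f"pics/{tag}.json","w"))
plan(s,s["ee_pos"],0)
E
python3 look.py w1
```

```text
tool x [ 0.001 -0.    -1.   ] y [-0.106 -0.994  0.   ] z [-0.994  0.106 -0.001] jaw yaw -96.11 delta cm [0. 0. 0.] dist 0.0 spin [np.float64(-1.677), np.float64(1.464)] q7 -1.744 force [ 0.39 -0.19 -0.23] gap 0.0685 t 1.4 pos [ 0.4244 -0.0533  0.2104]
```

View pics/w1.png

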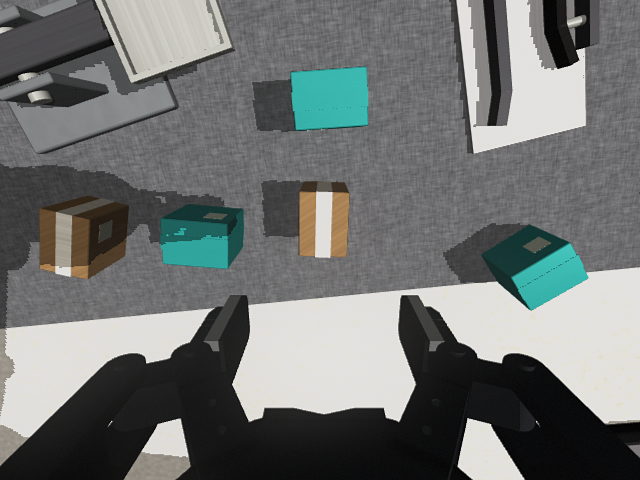

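The wrist view shows the near carton, brown with a tape band, at (324,220). Turquoise boxes are around it at (203,236), (330,98) and (535,266), with the far carton at (83,235). I'll measure from here.

Run:
```python
from h import *
import json
im=cv2.imread("pics/w1.png");j=json.load(open("pics/w1.json"));P=(j["p"],j["q"])
cv2.imwrite("pics/w1c.png",cv2.resize(im[150:290,20:380],None,fx=2.2,fy=4,interpolation=cv2.INTER_CUBIC)) if 0 else cv2.imwrite("pics/w1c.png",cv2.resize(im[170:270,285:365],None,fx=6,fy=6,interpolation=cv2.INTER_CUBIC))
cv2.imwrite("pics/w1d.png",cv2.resize(im[185:285,30:140],None,fx=6,fy=6,interpolation=cv2.INTER_CUBIC))
for uv in [(299,191),(349,191),(349,257),(299,256)]: print(onz("wrist",uv,.064,P).round(4))
```

```text
[ 0.4573 -0.0347  0.064 ]
[ 0.4528 -0.0775  0.064 ]
[ 0.3924 -0.0724  0.064 ]
[ 0.3982 -0.0271  0.064 ]
```

View pics/w1c.png

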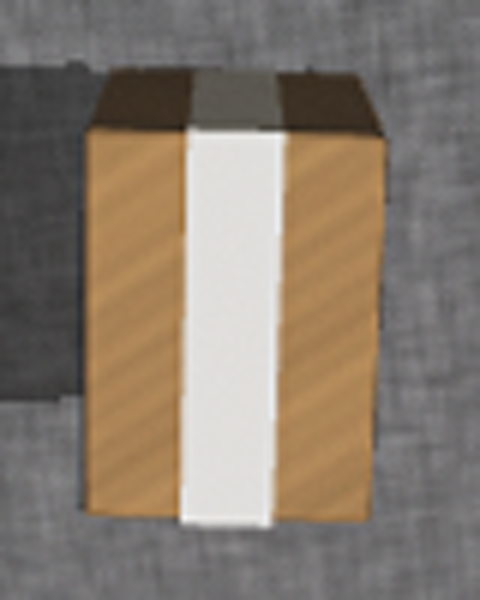

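View pics/w1d.png

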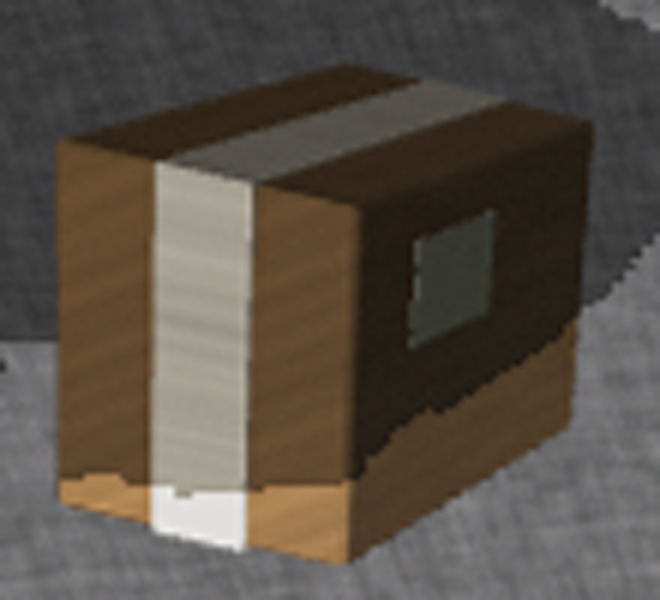

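```bash
cat >> h.py <<'E'
import json
def wquad(tag,pts,k,o,z):
    j=json.load(open(f"pics/{tag}.json"));P=(j["p"],j["q"])
    Q=np.array([onz("wrist",np.array(p)/k+np.array(o),z,P)[:2] for p in pts]);e=np.roll(Q,-1,0)-Q
    print(tag,Q.round(4).tolist(),"ctr",Q.mean(0).round(4),"len",np.linalg.norm(e,axis=1).round(4),"ang",np.degrees(np.arctan2(e[:,1],e[:,0])).round(1))
    return Q.mean(0)
E
python3 - <<'E'
from h import *
wquad("w1",[(88,130),(384,138),(368,520),(86,515)],6,(285,170),.064)
wquad("w1",[(60,140),(345,65),(593,122),(358,205)],6,(30,185),.064)
E
```

```text
w1 [[0.4567, -0.0352], [0.451, -0.0774], [0.3929, -0.07], [0.3983, -0.0274]] ctr [ 0.4247 -0.0525] len [0.0425 0.0585 0.043  0.0589] ang [-97.7 172.8  82.8  -7.6]
w1 [[0.4663, 0.1923], [0.4726, 0.1475], [0.4607, 0.1144], [0.4522, 0.1522]] ctr [0.463  0.1516] len [0.0452 0.0353 0.0388 0.0425] ang [ -82.  -109.8  102.6   70.6]
```

Call:
{"op": "send_rows", "data": {
  "fingers": [-0.6, -0.6, -0.6, -0.6, -0.6, -0.6, -0.6, -0.6, -0.6],
  "delta_pos": [
    [3, -0.08, 0],
    [6, -0.08, 0],
    [9, -0.08, 0],
    [11.5, -0.08, 0],
    [13.5, -0.08, 0],
    [15.5, -0.08, 0],
    [17, -0.08, 0],
    [18, -0.08, 0],
    [18, -0.08, 0]
  ],
  "spin": [0.024, 0.024, 0.024, 0.024, 0.024, 0.024, 0.024, 0.024, 0.024]
}}

```text
t: 2.58
ee_pos: [0.4234, -0.0542, 0.0299]
tool_rot: [0.045, -0.705, 0.045, 0.706]
wrist_force: [-0.1, 0.5, 0.3]
finger_gap: 0.0686
```

Call:
{"op": "send_rows", "data": {
  "fingers": [0.0, 0.3, 0.6, 0.6, 0.6],
  "delta_pos": [
    [0, 0, 0],
    [0, 0, 0],
    [0, 0, 0],
    [0, 0, 0],
    [0, 0, 0]
  ],
  "spin": [0, 0, 0, 0, 0],
  "force": 40
}}

```text
t: 3.2
ee_pos: [0.4243, -0.0541, 0.0309]
tool_rot: [-0.045, 0.706, -0.045, -0.705]
wrist_force: [-1.2, 1.1, 5.7]
finger_gap: 0.0433
```

Call:
{"op": "send_rows", "data": {
  "fingers": [0.6, 0.6, 0.6, 0.6, 0.6, 0.6, 0.6, 0.6],
  "delta_pos": [
    [-0.5, 0, 0],
    [-2, 0, 0],
    [-5, 0, 0],
    [-8, 0, 0],
    [-11, 0, 0],
    [-14, 0, 0],
    [-15, 0, 0],
    [-15, 0, 0]
  ],
  "spin": [0, 0, 0, 0, 0, 0, 0, 0]
}}

```text
t: 4.2
ee_pos: [0.4237, -0.0542, 0.1802]
tool_rot: [-0.045, 0.706, -0.045, -0.705]
wrist_force: [-1.1, -0.1, -3.6]
finger_gap: 0.0436
```

```bash
python3 look.py w2
python3 - <<'E'
from h import *
from cell import robot
s=robot.sense()
plan(s,[.601,.041,.18],101.2)
E
```

```text
tool x [ 0. -0. -1.] y [-0.128 -0.992  0.   ] z [-0.992  0.128 -0.   ] jaw yaw -97.36 delta cm [0. 0. 0.] dist 0.0 spin [np.float64(-1.699), np.float64(1.442)] q7 -1.785 force [-1.05 -0.14 -3.6 ] gap 0.0436 t 4.2 pos [ 0.4237 -0.0542  0.1802]
tool x [-0.001 -0.    -1.   ] y [-0.128 -0.992  0.   ] z [-0.992  0.128  0.001] jaw yaw -97.36 delta cm [ -0.06 -11.71 -16.41] dist 20.16 spin [np.float64(2.818), np.float64(-0.324)] q7 -1.785 force [-1.26  0.97 -4.32] gap 0.0436 t 4.25 pos [ 0.4232 -0.0542  0.1796]
```

View pics/w2.png

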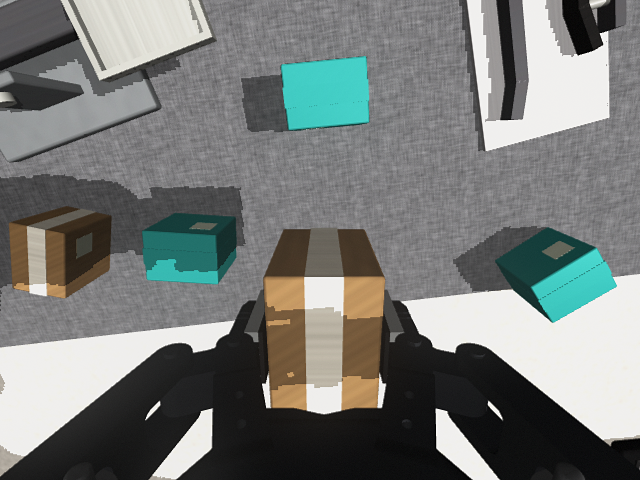

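Run:
```python
from h import *
im=cv2.imread("pics/w2.png");cv2.imwrite("pics/w2c.png",cv2.resize(im[0:130,30:240],None,fx=3.5,fy=3.5,interpolation=cv2.INTER_CUBIC))
for t,p in(("w2",(100,82)),("w2",(214,41)),("w1",(133,83)),("w1",(232,47))): wquad(t,[p],1,(0,0),.094)
```

```text
w2 [[0.5492, 0.07]] ctr [0.5492 0.07  ] len [0.] ang [0.]
w2 [[0.5621, -0.0051]] ctr [ 0.5621 -0.0051] len [0.] ang [0.]
w1 [[0.55, 0.0687]] ctr [0.55   0.0687] len [0.] ang [0.]
w1 [[0.5647, -0.0047]] ctr [ 0.5647 -0.0047] len [0.] ang [0.]
```

View pics/w2c.png

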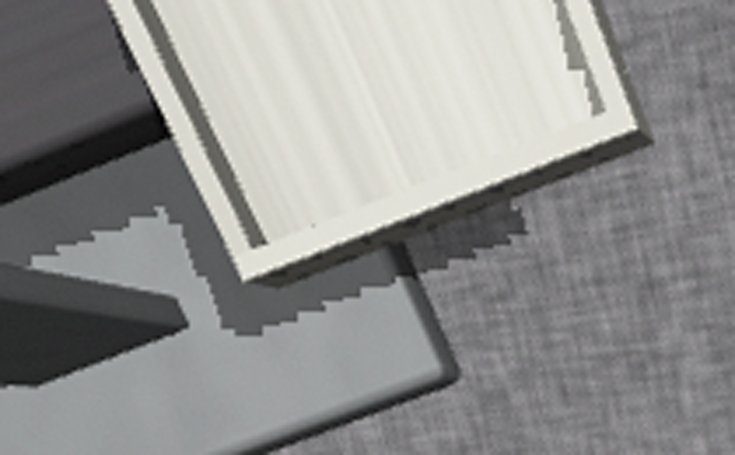

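Call:
{"op": "send_rows", "data": {
  "fingers": [0.6, 0.6, 0.6, 0.6, 0.6, 0.6, 0.6, 0.6, 0.6],
  "delta_pos": [
    [-1, -1, -1.5],
    [-2, -3, -4.5],
    [-2, -5, -7.5],
    [-2, -7.5, -10.5],
    [-2, -9.5, -13.5],
    [-2, -11, -15.5],
    [-2, -11.6, -16.4],
    [-2, -11.6, -16.4],
    [-2, -11.6, -16.4]
  ],
  "spin": [-0.04, -0.08, -0.13, -0.18, -0.23, -0.28, -0.32, -0.32, -0.32]
}}

```text
t: 5.38
ee_pos: [0.6003, 0.0391, 0.1998]
tool_rot: [-0.067, -0.703, -0.067, 0.704]
wrist_force: [-0.6, 0.4, -3.3]
finger_gap: 0.0434
```

```bash
python3 look.py w3
python3 - <<'E'
from h import *
from cell import robot
d=robot.get_image("scene")["image"][:,:,::-1];cv2.imwrite("pics/s3.png",cv2.resize(d[100:280,220:460],None,fx=3,fy=3))
s=robot.sense()
plan(s,[.6015,.040,.118],101.)
E
```

```text
tool x [-0.001 -0.001 -1.   ] y [ 0.189 -0.982  0.   ] z [-0.982 -0.189  0.001] jaw yaw -79.09 delta cm [0. 0. 0.] dist 0.0 spin [np.float64(-1.38), np.float64(1.761)] q7 -1.705 force [-0.61  0.4  -3.29] gap 0.0434 t 5.375 pos [0.6003 0.0391 0.1998]
tool x [-0.    -0.001 -1.   ] y [ 0.189 -0.982  0.001] z [-0.982 -0.189  0.001] jaw yaw -79.09 delta cm [ 8.23 -0.07 -0.11] dist 8.23 spin [np.float64(3.14), np.float64(-0.002)] q7 -1.704 force [ 0.54  0.33 -3.77] gap 0.0432 t 5.475 pos [0.6006 0.0392 0.2003]
```

View pics/w3.png

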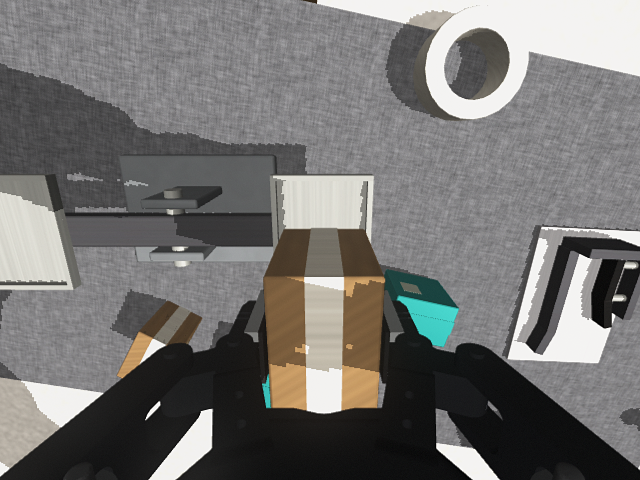

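View pics/s3.png

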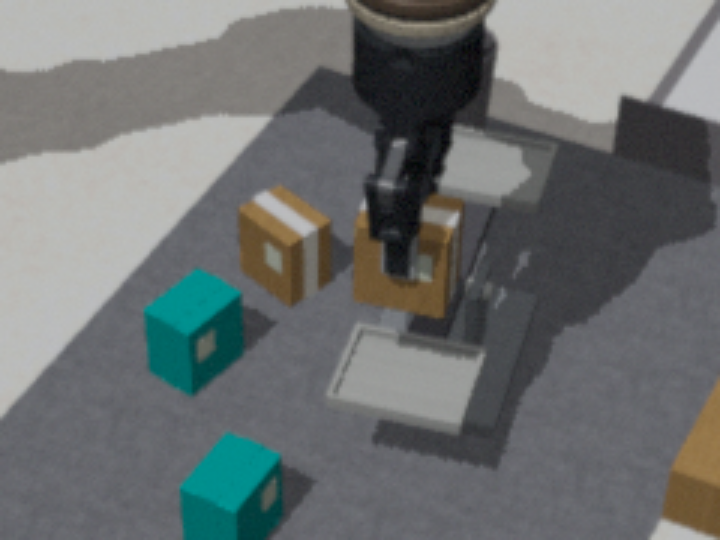

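Call:
{"op": "send_rows", "data": {
  "fingers": [0.6, 0.6, 0.6, 0.6, 0.6, 0.6, 0.6, 0.6],
  "delta_pos": [
    [2, -0.07, -0.1],
    [4, -0.07, -0.1],
    [5.5, -0.07, -0.1],
    [6.5, -0.07, -0.1],
    [7.2, -0.07, -0.1],
    [7.6, -0.07, -0.1],
    [7.8, -0.07, -0.1],
    [7.8, -0.07, -0.1]
  ],
  "spin": [0, 0, 0, 0, 0, 0, 0, 0]
}}

```text
t: 6.48
ee_pos: [0.6023, 0.0409, 0.1225]
tool_rot: [0.068, 0.704, 0.068, -0.704]
wrist_force: [0.9, -0.2, -3.2]
finger_gap: 0.0436
```

Call:
{"op": "send_rows", "data": {
  "fingers": [0.6, 0.6, 0.6, 0.6, 0.6, 0.6, 0.6, 0.6, 0.6, 0.6],
  "delta_pos": [
    [0.2, 0, 0],
    [0.35, 0, 0],
    [0.5, 0, 0],
    [0.65, 0, 0],
    [0.8, 0, 0],
    [0.9, 0, 0],
    [1.0, 0, 0],
    [1.1, 0, 0],
    [1.2, 0, 0],
    [1.2, 0, 0]
  ],
  "spin": [0, 0, 0, 0, 0, 0, 0, 0, 0, 0]
}}

```text
t: 7.72
ee_pos: [0.6021, 0.0409, 0.1102]
tool_rot: [-0.068, -0.704, -0.068, 0.704]
wrist_force: [0.6, -0.7, -3.4]
finger_gap: 0.0435
```

Call:
{"op": "send_rows", "data": {
  "fingers": [0.6, 0.6, 0.6, 0.6],
  "delta_pos": [
    [0.1, 0, 0],
    [0.2, 0, 0],
    [0.25, 0, 0],
    [0.25, 0, 0]
  ],
  "spin": [0, 0, 0, 0]
}}

```text
t: 8.22
ee_pos: [0.6022, 0.0408, 0.1078]
tool_rot: [-0.068, -0.704, -0.068, 0.704]
wrist_force: [-0.4, 0.2, -2.6]
finger_gap: 0.0435
```

Run:
```python
from h import *
from cell import robot
d=robot.get_image("scene")["image"][:,:,::-1];cv2.imwrite("pics/s4.png",cv2.resize(d[100:280,220:460],None,fx=3,fy=3))
d=robot.get_image("side")["image"][:,:,::-1];cv2.imwrite("pics/d4.png",cv2.resize(d[210:410,220:420],None,fx=3,fy=3))
s=robot.sense();plan(s,s["ee_pos"],0)
```

```text
tool x [-0. -0. -1.] y [ 0.191 -0.982  0.   ] z [-0.982 -0.191  0.   ] jaw yaw -79.01 delta cm [0. 0. 0.] dist 0.0 spin [np.float64(-1.379), np.float64(1.763)] q7 -1.75 force [ 0.27 -0.5  -1.49] gap 0.0435 t 8.325 pos [0.6021 0.0409 0.1078]
```

View pics/s4.png

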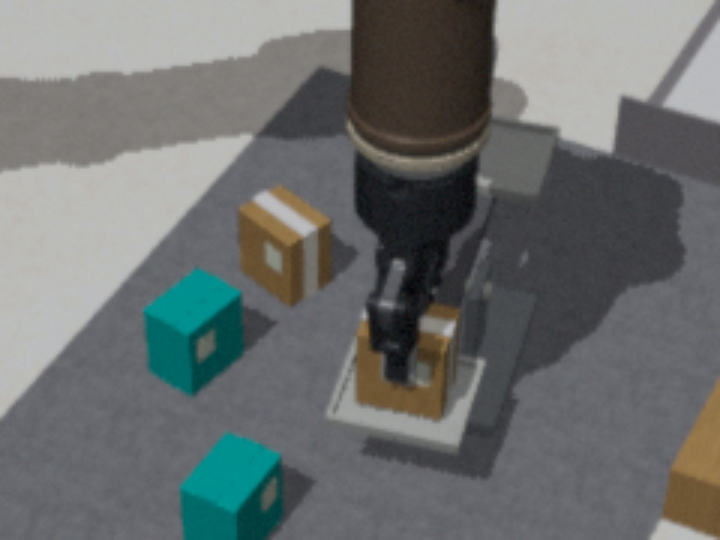

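View pics/d4.png

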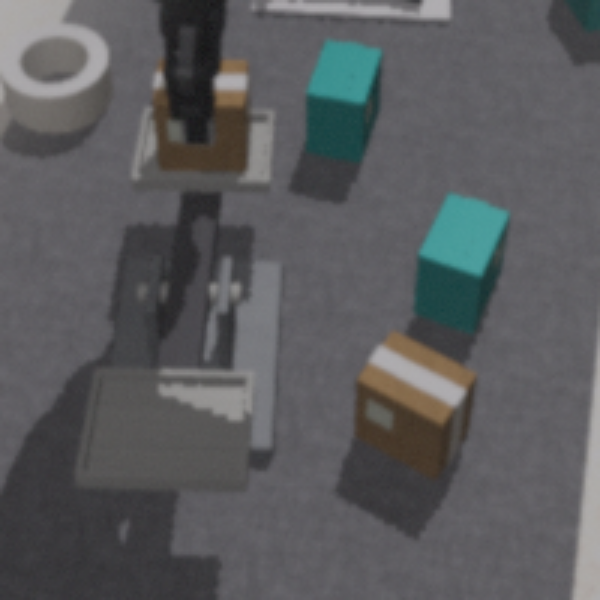

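The carton sits inside the near pan's rim and the pan is nearly down. I'll lower a touch more, then release.

Call:
{"op": "send_rows", "data": {
  "fingers": [0.6, 0.6, 0.6],
  "delta_pos": [
    [0.1, 0, 0],
    [0.15, 0, 0],
    [0.15, 0, 0]
  ],
  "spin": [0, 0, 0]
}}

```text
t: 8.7
ee_pos: [0.6022, 0.0409, 0.1071]
tool_rot: [0.068, 0.704, 0.068, -0.704]
wrist_force: [-2.5, -0.8, 5.8]
finger_gap: 0.0434
```

Call:
{"op": "send_rows", "data": {
  "fingers": [0.6, 0.3, 0.0, -0.25, -0.4, -0.4, -0.4],
  "delta_pos": [
    [-0.1, 0, 0],
    [-0.1, 0, 0],
    [-0.1, 0, 0],
    [-0.1, 0, 0],
    [-0.1, 0, 0],
    [-0.1, 0, 0],
    [-0.1, 0, 0]
  ],
  "spin": [0, 0, 0, 0, 0, 0, 0]
}}

```text
t: 9.57
ee_pos: [0.6022, 0.0411, 0.1074]
tool_rot: [0.068, 0.704, 0.068, -0.704]
wrist_force: [0.3, -1.1, 0.3]
finger_gap: 0.0603
```

```bash
python3 look.py w5;  python3 - <<'E'
from h import *
from cell import robot
d=robot.get_image("scene")["image"][:,:,::-1];cv2.imwrite("pics/s5.png",cv2.resize(d[100:280,220:460],None,fx=3,fy=3))
E
```

```text
tool x [ 0.  0. -1.] y [ 0.191 -0.982 -0.   ] z [-0.982 -0.191 -0.   ] jaw yaw -79.0 delta cm [0. 0. 0.] dist 0.0 spin [np.float64(-1.379), np.float64(1.763)] q7 -1.75 force [ 0.27 -1.15  0.3 ] gap 0.0603 t 9.575 pos [0.6022 0.0411 0.1074]
```

View pics/w5.png

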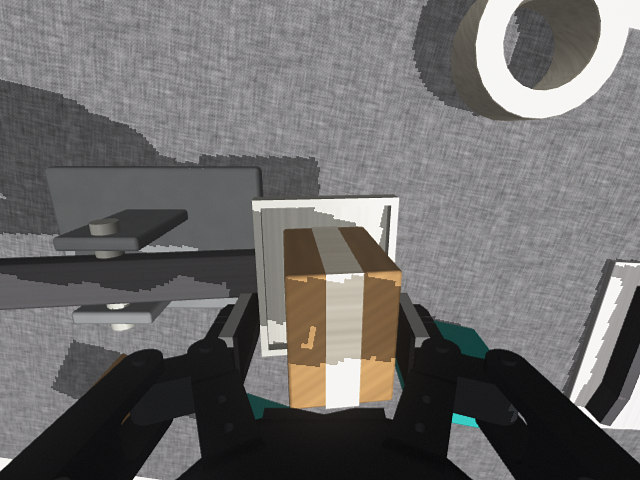

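View pics/s5.png

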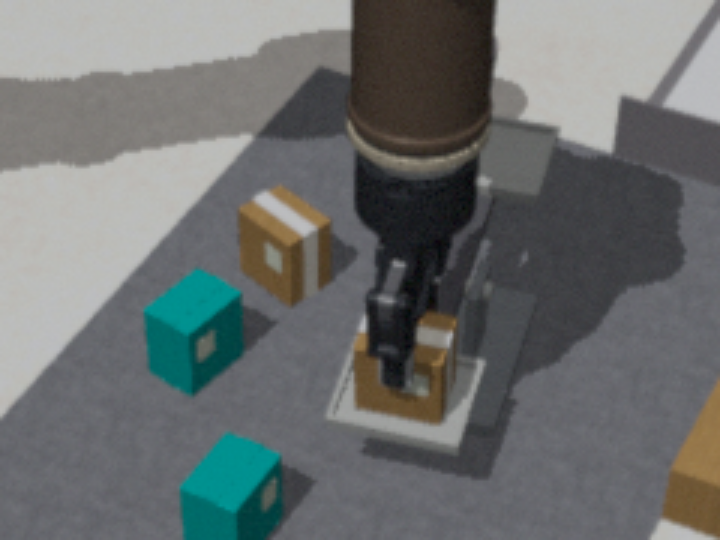

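Call:
{"op": "send_rows", "data": {
  "fingers": [-0.7, -0.7, -0.7, -0.7, -0.7, -0.7, -0.7],
  "delta_pos": [
    [0, 0.2, 0],
    [0, 0.4, 0],
    [-1.5, 0.4, 0],
    [-4, 0.4, 0],
    [-7, 0.4, 0],
    [-10, 0.4, 0],
    [-12, 0.4, 0]
  ],
  "spin": [0, 0, 0, 0, 0, 0, 0]
}}

```text
t: 10.55
ee_pos: [0.6034, 0.0372, 0.2301]
tool_rot: [0.068, 0.705, 0.068, -0.703]
wrist_force: [-0.3, -0.2, -0.1]
finger_gap: 0.0726
```

Run:
```python
from h import *
from cell import robot
s=robot.sense();plan(s,[.4305,.1815,.215],72.5)
```

```text
tool x [ 0.003  0.    -1.   ] y [ 0.191 -0.982  0.   ] z [-0.982 -0.191 -0.003] jaw yaw -79.01 delta cm [  1.47 -17.46  14.23] dist 22.57 spin [np.float64(-2.644), np.float64(0.497)] q7 -1.688 force [-0.32 -0.23 -0.11] gap 0.0726 t 10.55 pos [0.6034 0.0372 0.2301]
```

Call:
{"op": "send_rows", "data": {
  "fingers": [-0.6, -0.6, -0.6, -0.6, -0.6, -0.6, -0.6],
  "delta_pos": [
    [0, -3.5, 2.8],
    [0.3, -7, 5.7],
    [0.6, -10.5, 8.5],
    [1, -14, 11.4],
    [1.5, -17.5, 14.2],
    [1.5, -17.5, 14.2],
    [1.5, -17.5, 14.2]
  ],
  "spin": [0.1, 0.2, 0.3, 0.4, 0.497, 0.497, 0.497]
}}

```text
t: 11.42
ee_pos: [0.4308, 0.1816, 0.2132]
tool_rot: [-0.107, 0.699, -0.107, -0.698]
wrist_force: [-0.1, 0.3, -0.7]
finger_gap: 0.0684
```

```bash
python3 look.py w6;  python3 - <<'E'
from h import *
from cell import robot
d=robot.get_image("scene")["image"][:,:,::-1];cv2.imwrite("pics/s6.png",cv2.resize(d[100:280,220:460],None,fx=3,fy=3))
E
```

```text
tool x [ 0.001  0.    -1.   ] y [-0.3   -0.954 -0.001] z [-0.954  0.3   -0.001] jaw yaw -107.43 delta cm [0. 0. 0.] dist 0.0 spin [np.float64(-1.875), np.float64(1.267)] q7 -2.5 force [-0.13  0.28 -0.69] gap 0.0684 t 11.425 pos [0.4308 0.1816 0.2132]
```

View pics/w6.png

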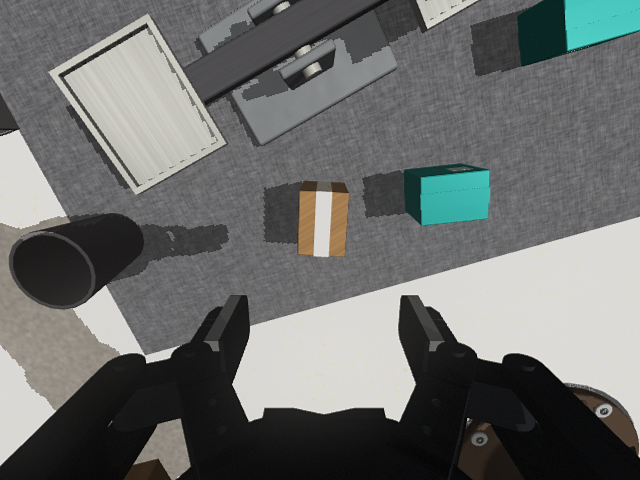

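View pics/s6.png

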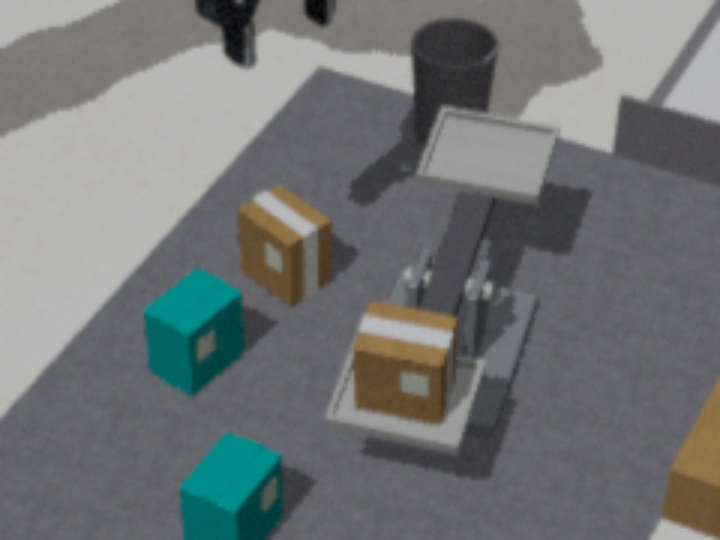

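Run:
```python
from h import *
im=cv2.imread("pics/w6.png");cv2.imwrite("pics/w6c.png",cv2.resize(im[170:270,285:365],None,fx=6,fy=6,interpolation=cv2.INTER_CUBIC))
cv2.imwrite("pics/w6p.png",cv2.resize(im[5:205,40:240],None,fx=3,fy=3,interpolation=cv2.INTER_CUBIC))
```

```text
(no output)
```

View pics/w6c.png

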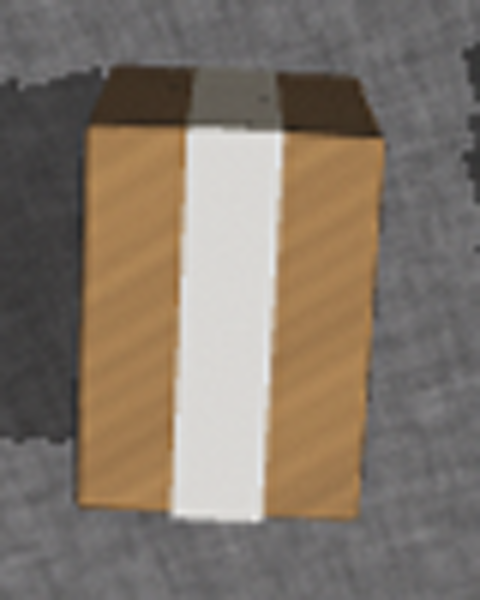

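View pics/w6p.png

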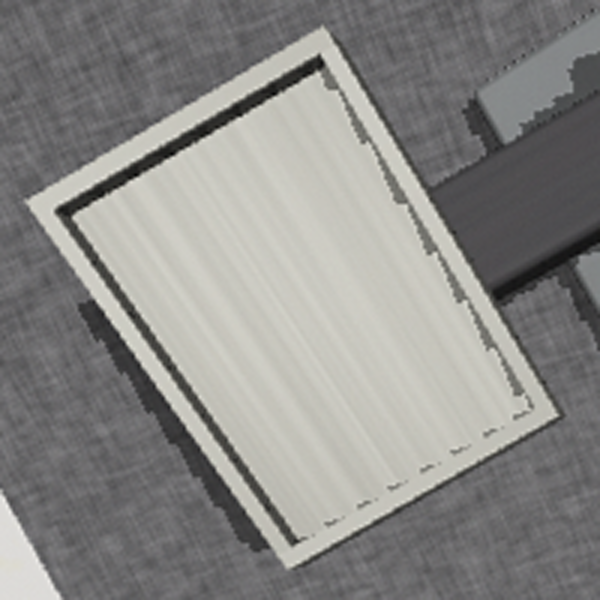

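Run:
```python
from h import *
from cell import robot
c=wquad("w6",[(88,127),(384,137),(358,518),(78,505)],6,(285,170),.064)
wquad("w6",[(25,202),(325,27),(563,413),(290,568)],3,(40,5),.108)
s=robot.sense();plan(s,[*c,.03],71.5)
```

```text
w6 [[0.4661, 0.1932], [0.4519, 0.1528], [0.3965, 0.1729], [0.4114, 0.2133]] ctr [0.4315 0.1831] len [0.0429 0.059  0.0431 0.0583] ang [-109.4  160.    69.8  -20.2]
w6 [[0.5976, 0.3224], [0.6081, 0.2436], [0.52, 0.2255], [0.506, 0.3038]] ctr [0.5579 0.2738] len [0.0794 0.09   0.0795 0.0934] ang [ -82.4 -168.4  100.1   11.4]
tool x [ 0.001  0.    -1.   ] y [-0.302 -0.953 -0.   ] z [-0.953  0.302 -0.001] jaw yaw -107.55 delta cm [18.28 -0.2   0.05] dist 18.28 spin [np.float64(-3.125), np.float64(0.017)] q7 -2.501 force [ 0.17  0.14 -0.34] gap 0.0684 t 11.525 pos [0.4312 0.181  0.2128]
```

Call:
{"op": "send_rows", "data": {
  "fingers": [-0.6, -0.6, -0.6, -0.6, -0.6, -0.6, -0.6, -0.6, -0.6],
  "delta_pos": [
    [3, -0.2, 0],
    [6, -0.2, 0],
    [9, -0.2, 0],
    [12, -0.2, 0],
    [14, -0.2, 0],
    [16, -0.2, 0],
    [17.4, -0.2, 0],
    [18.2, -0.2, 0],
    [18.2, -0.2, 0]
  ],
  "spin": [0.041, 0.041, 0.041, 0.041, 0.041, 0.041, 0.041, 0.041, 0.041]
}}

```text
t: 12.65
ee_pos: [0.4308, 0.1834, 0.0301]
tool_rot: [0.122, -0.696, 0.122, 0.697]
wrist_force: [0.2, 0.4, -0.6]
finger_gap: 0.0683
```

Call:
{"op": "send_rows", "data": {
  "fingers": [0.0, 0.3, 0.6, 0.6, 0.6],
  "delta_pos": [
    [0, 0, 0],
    [0, 0, 0],
    [0, 0, 0],
    [0, 0, 0],
    [0, 0, 0]
  ],
  "spin": [0, 0, 0, 0, 0]
}}

```text
t: 13.28
ee_pos: [0.4313, 0.1839, 0.031]
tool_rot: [-0.122, 0.697, -0.122, -0.696]
wrist_force: [0.1, -0.5, 6.7]
finger_gap: 0.0436
```

Call:
{"op": "send_rows", "data": {
  "fingers": [0.6, 0.6, 0.6, 0.6, 0.6, 0.6, 0.6, 0.6, 0.6],
  "delta_pos": [
    [-0.5, 0, 0],
    [-2, 0, 0],
    [-5, 0, 0],
    [-8, 0, 0],
    [-11, 0, 0],
    [-14, 0, 0],
    [-16.5, 0, 0],
    [-18, 0, 0],
    [-18, 0, 0]
  ],
  "spin": [0, 0, 0, 0, 0, 0, 0, 0, 0]
}}

```text
t: 14.4
ee_pos: [0.4311, 0.1838, 0.2113]
tool_rot: [-0.122, 0.697, -0.122, -0.696]
wrist_force: [-0.1, -0.3, -2.5]
finger_gap: 0.0435
```

```bash
python3 look.py w7
python3 - <<'E'
from h import *
from cell import robot
s=robot.sense();plan(s,[.557,.274,.22],101.2)
E
```

```text
tool x [ 0.002  0.001 -1.   ] y [-0.34  -0.941 -0.001] z [-0.941  0.34  -0.001] jaw yaw -109.85 delta cm [0. 0. 0.] dist 0.0 spin [np.float64(-1.917), np.float64(1.224)] q7 -2.537 force [-0.14 -0.32 -2.5 ] gap 0.0435 t 14.4 pos [0.4311 0.1838 0.2113]
tool x [ 0. -0. -1.] y [-0.339 -0.941 -0.   ] z [-0.941  0.339 -0.   ] jaw yaw -109.85 delta cm [ -0.97 -12.81  -8.81] dist 15.57 spin [np.float64(2.6), np.float64(-0.542)] q7 -2.537 force [-0.67  0.08 -2.88] gap 0.0432 t 14.45 pos [0.4307 0.1835 0.2103]
```

View pics/w7.png

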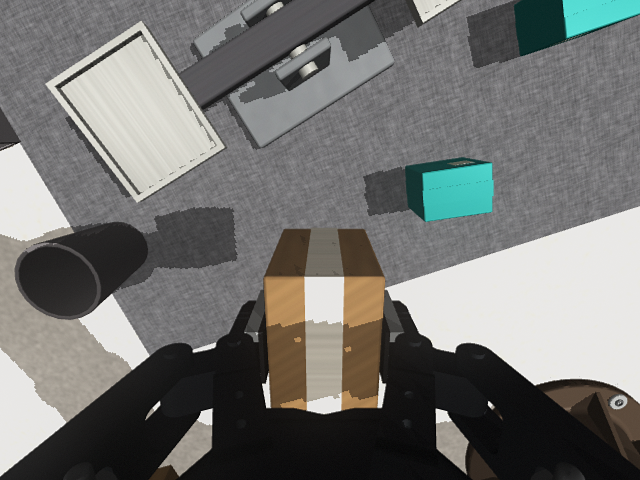

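Call:
{"op": "send_rows", "data": {
  "fingers": [0.6, 0.6, 0.6, 0.6, 0.6, 0.6, 0.6, 0.6],
  "delta_pos": [
    [-0.3, -1.5, -1],
    [-0.6, -4, -2.8],
    [-0.9, -6.5, -4.5],
    [-1, -9, -6.2],
    [-1, -11.3, -7.8],
    [-1, -12.8, -8.8],
    [-1, -12.8, -8.8],
    [-1, -12.8, -8.8]
  ],
  "spin": [-0.08, -0.17, -0.27, -0.37, -0.46, -0.542, -0.542, -0.542]
}}

```text
t: 15.45
ee_pos: [0.5561, 0.2735, 0.2192]
tool_rot: [-0.069, -0.703, -0.068, 0.705]
wrist_force: [-0.6, 1.0, -1.8]
finger_gap: 0.0431
```

```bash
python3 look.py w8
python3 - <<'E'
from h import *
from cell import robot
s=robot.sense();plan(s,[.557,.274,.1375],101.2)
E
```

```text
tool x [-0.002 -0.001 -1.   ] y [ 0.193 -0.981  0.001] z [-0.981 -0.193  0.002] jaw yaw -78.86 delta cm [0. 0. 0.] dist 0.0 spin [np.float64(-1.376), np.float64(1.765)] q7 -2.108 force [-0.59  1.02 -1.85] gap 0.0431 t 15.45 pos [0.5561 0.2735 0.2192]
tool x [-0.001 -0.001 -1.   ] y [ 0.193 -0.981  0.001] z [-0.981 -0.193  0.002] jaw yaw -78.86 delta cm [ 8.2  -0.04 -0.11] dist 8.2 spin [np.float64(3.141), np.float64(-0.001)] q7 -2.108 force [-0.21 -0.27 -2.57] gap 0.0436 t 15.5 pos [0.5561 0.2735 0.2195]
```

View pics/w8.png

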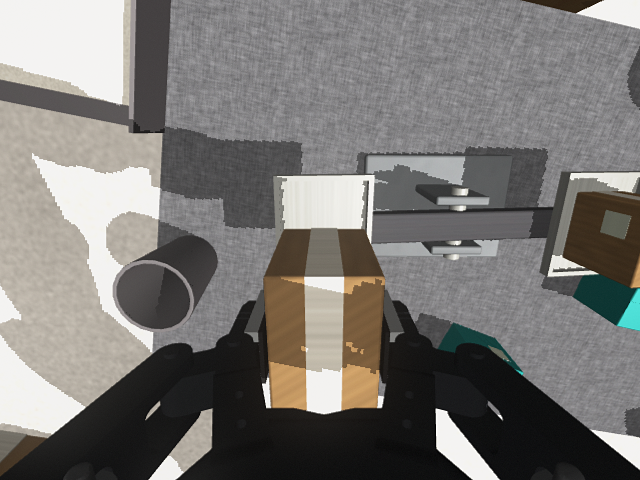

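Call:
{"op": "send_rows", "data": {
  "fingers": [0.6, 0.6, 0.6, 0.6, 0.6, 0.6, 0.6, 0.6],
  "delta_pos": [
    [2, -0.04, -0.1],
    [4, -0.04, -0.1],
    [5.5, -0.04, -0.1],
    [6.8, -0.04, -0.1],
    [7.5, -0.04, -0.1],
    [8.0, -0.04, -0.1],
    [8.2, -0.04, -0.1],
    [8.2, -0.04, -0.1]
  ],
  "spin": [0, 0, 0, 0, 0, 0, 0, 0]
}}

```text
t: 16.5
ee_pos: [0.558, 0.2748, 0.1385]
tool_rot: [0.069, 0.704, 0.069, -0.704]
wrist_force: [-0.5, 0.5, -1.9]
finger_gap: 0.0437
```

Call:
{"op": "send_rows", "data": {
  "fingers": [0.6, 0.6, 0.6, 0.6],
  "delta_pos": [
    [0.1, 0, 0],
    [0.2, 0, 0],
    [0.2, 0, 0],
    [0.2, 0, 0]
  ],
  "spin": [0, 0, 0, 0]
}}

```text
t: 17.0
ee_pos: [0.5579, 0.2747, 0.1363]
tool_rot: [0.069, 0.704, 0.069, -0.704]
wrist_force: [-0.5, 0.5, -3.1]
finger_gap: 0.0438
```

Call:
{"op": "send_rows", "data": {
  "fingers": [0.6, 0.6, 0.6, 0.6],
  "delta_pos": [
    [0.1, 0, 0],
    [0.15, 0, 0],
    [0.2, 0, 0],
    [0.2, 0, 0]
  ],
  "spin": [0, 0, 0, 0]
}}

```text
t: 17.5
ee_pos: [0.5579, 0.2751, 0.1344]
tool_rot: [0.069, 0.704, 0.069, -0.704]
wrist_force: [-0.9, 0.7, 0.7]
finger_gap: 0.0435
```

Run:
```python
from h import *
from cell import robot
d=robot.get_image("side")["image"][:,:,::-1];cv2.imwrite("pics/d9.png",cv2.resize(d[210:410,220:420],None,fx=3,fy=3))
s=robot.sense();plan(s,s["ee_pos"],0)
```

```text
tool x [ 0.  0. -1.] y [ 0.195 -0.981 -0.   ] z [-0.981 -0.195 -0.   ] jaw yaw -78.78 delta cm [0. 0. 0.] dist 0.0 spin [np.float64(-1.375), np.float64(1.767)] q7 -2.147 force [-0.76  0.83 -0.13] gap 0.0434 t 17.55 pos [0.558  0.275  0.1344]
```

View pics/d9.png

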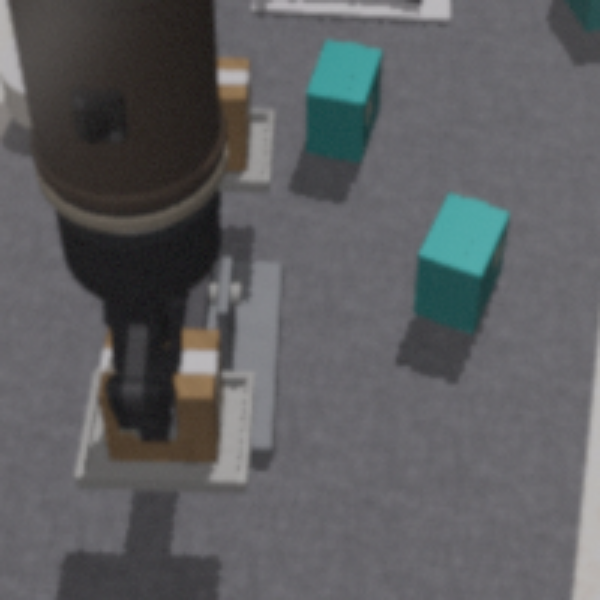

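Call:
{"op": "send_rows", "data": {
  "fingers": [0.4, 0.2, 0.0, -0.25, -0.5, -0.7, -0.7, -0.7, -0.7],
  "delta_pos": [
    [0, 0, 0],
    [0, 0, 0],
    [0, 0, 0],
    [0, 0, 0],
    [0, 0.1, 0],
    [0, 0.2, 0],
    [0, 0.2, 0],
    [0, 0.2, 0],
    [0, 0.2, 0]
  ],
  "spin": [0, 0, 0, 0, 0, 0, 0, 0, 0]
}}

```text
t: 18.68
ee_pos: [0.5583, 0.2728, 0.1343]
tool_rot: [-0.069, -0.704, -0.069, 0.704]
wrist_force: [0.3, -0.0, -0.5]
finger_gap: 0.0727
```

```bash
python3 look.py w10
```

```text
tool x [-0. -0. -1.] y [ 0.194 -0.981  0.   ] z [-0.981 -0.194  0.   ] jaw yaw -78.79 delta cm [0. 0. 0.] dist 0.0 spin [np.float64(-1.375), np.float64(1.766)] q7 -2.144 force [ 0.33 -0.   -0.51] gap 0.0727 t 18.675 pos [0.5583 0.2728 0.1343]
```

View pics/w10.png

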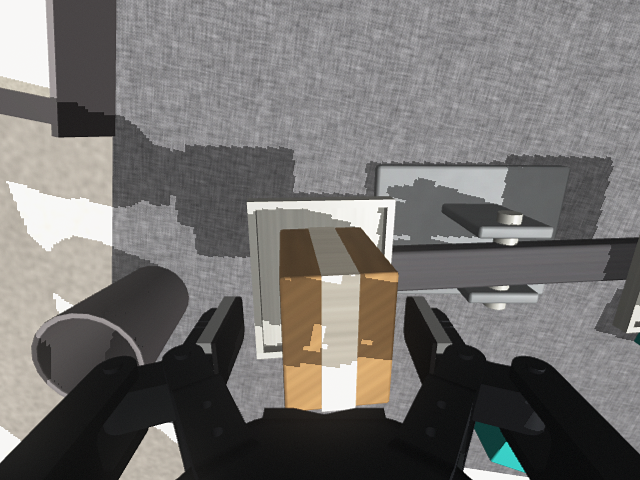

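Call:
{"op": "send_rows", "data": {
  "fingers": [-0.7, -0.7, -0.7, -0.7, -0.7, -0.7, -0.7],
  "delta_pos": [
    [0, 0.3, 0],
    [-1, 0.4, 0],
    [-3, 0.4, 0],
    [-6, 0.4, 0],
    [-9, 0.4, 0],
    [-11.5, 0.4, 0],
    [-11.5, 0.4, 0]
  ],
  "spin": [0, 0, 0, 0, 0, 0, 0]
}}

```text
t: 19.6
ee_pos: [0.5601, 0.2696, 0.2521]
tool_rot: [0.068, 0.705, 0.07, -0.702]
wrist_force: [0.2, 0.5, 0.2]
finger_gap: 0.0726
```

Run:
```python
from h import *
from cell import robot
s=robot.sense();plan(s,[.601,.038,.25],101.2)
```

```text
tool x [ 0.004  0.002 -1.   ] y [ 0.194 -0.981 -0.001] z [-0.981 -0.194 -0.004] jaw yaw -78.79 delta cm [ 0.18 23.51  0.49] dist 23.52 spin [np.float64(-3.142), np.float64(0.0)] q7 -2.086 force [0.17 0.49 0.23] gap 0.0726 t 19.6 pos [0.5601 0.2696 0.2521]
```

Call:
{"op": "send_rows", "data": {
  "fingers": [-0.7, -0.7, -0.7, -0.7, -0.7, -0.7, -0.7, -0.7],
  "delta_pos": [
    [0, 3, 0.1],
    [0, 7, 0.2],
    [0, 11.5, 0.3],
    [0, 16, 0.4],
    [0, 20, 0.5],
    [0, 23.5, 0.5],
    [0, 23.5, 0.5],
    [0, 23.5, 0.5]
  ],
  "spin": [0, 0, 0, 0, 0, 0, 0, 0]
}}

```text
t: 20.6
ee_pos: [0.5994, 0.038, 0.2488]
tool_rot: [-0.069, -0.703, -0.069, 0.704]
wrist_force: [-0.3, 0.4, -0.6]
finger_gap: 0.0723
```

```bash
python3 look.py w11;  python3 - <<'E'
from h import *
from cell import robot
d=robot.get_image("side")["image"][:,:,::-1];cv2.imwrite("pics/d11.png",cv2.resize(d[210:410,220:420],None,fx=3,fy=3))
E
```

```text
tool x [-0.001  0.001 -1.   ] y [ 0.195 -0.981 -0.001] z [-0.981 -0.195  0.001] jaw yaw -78.77 delta cm [0. 0. 0.] dist 0.0 spin [np.float64(-1.375), np.float64(1.767)] q7 -1.679 force [-0.3   0.43 -0.58] gap 0.0723 t 20.6 pos [0.5994 0.038  0.2488]
```

View pics/w11.png

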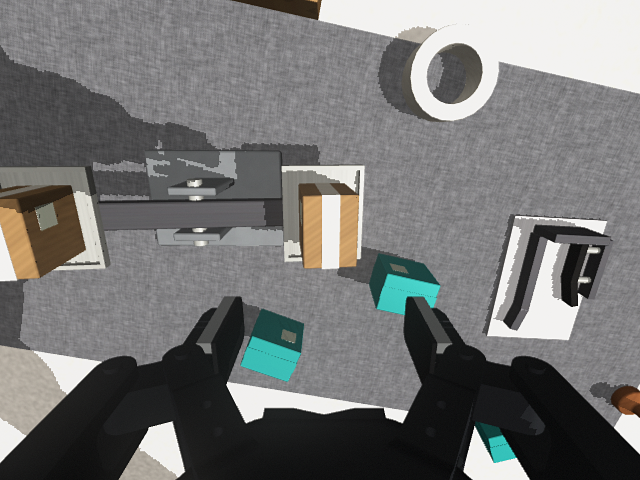

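View pics/d11.png

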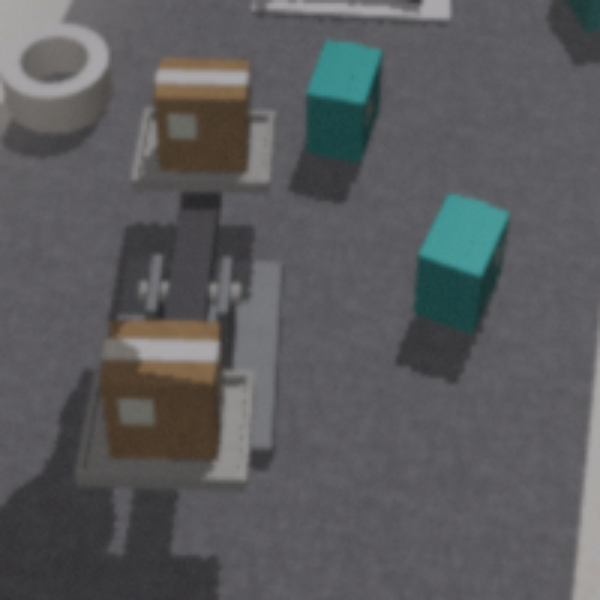

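Run:
```python
from h import *
im=cv2.imread("pics/w11.png");cv2.imwrite("pics/w11c.png",cv2.resize(im[160:280,270:370],None,fx=6,fy=5,interpolation=cv2.INTER_CUBIC))
cv2.imwrite("pics/w11b.png",cv2.resize(im[205:345,480:620],None,fx=4,fy=4,interpolation=cv2.INTER_CUBIC))
```

```text
(no output)
```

View pics/w11c.png

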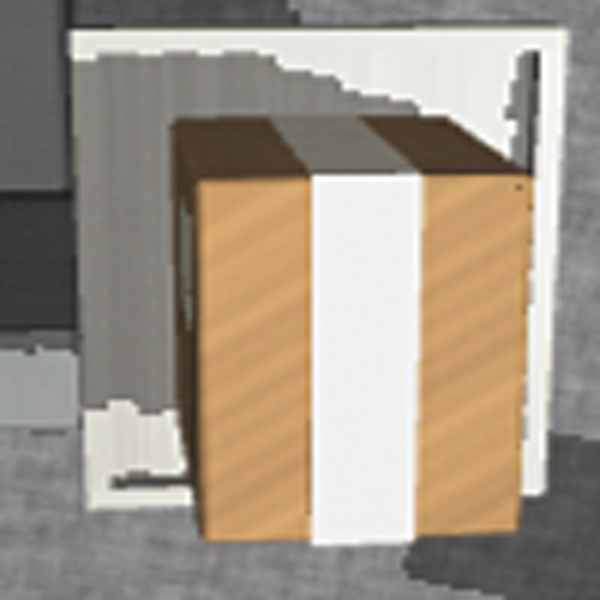

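View pics/w11b.png

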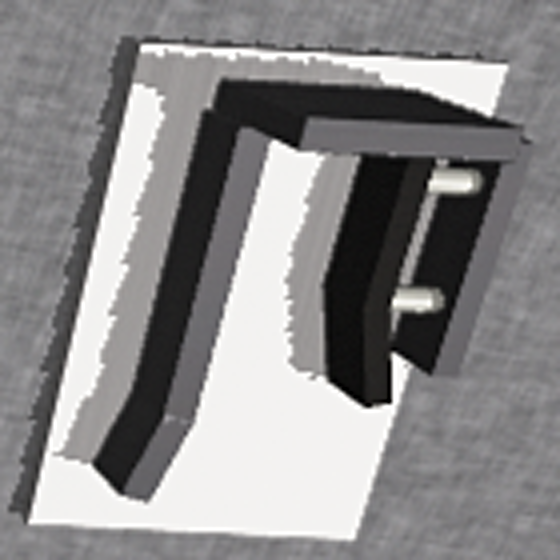

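Run:
```python
from h import *
from cell import robot
# carton: image crop scale x6,y5
pts=[(195,178),(532,175),(520,532),(203,542)]
j=json.load(open("pics/w11.json"));P=(j["p"],j["q"])
zs=[.1405,.1355,.1355,.1405]
Q=np.array([onz("wrist",(p[0]/6+270,p[1]/5+160),z,P) for p,z in zip(pts,zs)]);e=np.roll(Q,-1,0)-Q
print(Q.round(4),Q.mean(0).round(4),np.linalg.norm(e,axis=1).round(4),np.degrees(np.arctan2(e[:,1],e[:,0])).round(1))
wquad("w11",[(357,542),(28,522),(140,43),(510,62)],4,(480,205),.006)
c=Q.mean(0);s=robot.sense();plan(s,[c[0],c[1],.107],100)
```

```text
[[0.629  0.0609 0.1405]
 [0.6369 0.019  0.1355]
 [0.5792 0.0074 0.1355]
 [0.5712 0.0495 0.1405]] [0.6041 0.0342 0.138 ] [0.0429 0.0588 0.0432 0.0589] [ -79.4 -168.5  100.8   11.2]
w11 [[0.4815, -0.3167], [0.4675, -0.2071], [0.6284, -0.1841], [0.6442, -0.293]] ctr [ 0.5554 -0.2502] len [0.1105 0.1626 0.11   0.1644] ang [  97.3    8.1  -81.7 -171.7]
tool x [-0.     0.001 -1.   ] y [ 0.196 -0.981 -0.001] z [-0.981 -0.196  0.   ] jaw yaw -78.67 delta cm [14.21  0.56 -0.36] dist 14.22 spin [np.float64(-3.118), np.float64(0.023)] q7 -1.679 force [-1.54  0.46  0.77] gap 0.0725 t 20.7 pos [0.5995 0.0389 0.2491]
```

Call:
{"op": "send_rows", "data": {
  "fingers": [-0.7, -0.7, -0.7, -0.7, -0.7, -0.7, -0.7, -0.7, -0.7],
  "delta_pos": [
    [2, 0.4, -0.3],
    [5, 0.45, -0.3],
    [8, 0.45, -0.3],
    [10, 0.45, -0.3],
    [11.5, 0.45, -0.3],
    [12.8, 0.45, -0.3],
    [13.7, 0.45, -0.3],
    [14.2, 0.45, -0.3],
    [14.2, 0.45, -0.3]
  ],
  "spin": [0, 0, 0, 0, 0, 0, 0, 0, 0]
}}

```text
t: 21.82
ee_pos: [0.6037, 0.0335, 0.1072]
tool_rot: [-0.069, -0.704, -0.069, 0.704]
wrist_force: [-0.0, 0.5, -0.0]
finger_gap: 0.0729
```

```bash
python3 look.py w12
```

```text
tool x [-0. -0. -1.] y [ 0.194 -0.981 -0.   ] z [-0.981 -0.194  0.   ] jaw yaw -78.79 delta cm [0. 0. 0.] dist 0.0 spin [np.float64(-1.375), np.float64(1.766)] q7 -1.735 force [-0.04  0.49 -0.03] gap 0.0729 t 21.825 pos [0.6037 0.0335 0.1072]
```

View pics/w12.png

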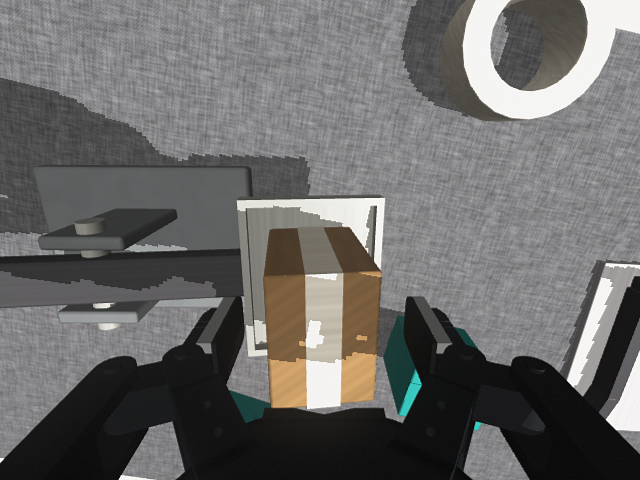

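Call:
{"op": "send_rows", "data": {
  "fingers": [-0.4, -0.2, 0.0, 0.2, 0.4, 0.6, 0.6, 0.6],
  "delta_pos": [
    [0, 0, 0],
    [0, 0, 0],
    [0, 0, 0],
    [0, 0, 0],
    [0, 0, 0],
    [0, 0, 0],
    [0, 0, 0],
    [0, 0, 0]
  ],
  "spin": [0, 0, 0, 0, 0, 0, 0, 0],
  "force": 55
}}

```text
t: 22.88
ee_pos: [0.6041, 0.0339, 0.1084]
tool_rot: [0.069, 0.704, 0.069, -0.703]
wrist_force: [-2.1, -0.1, 7.8]
finger_gap: 0.0445
```

Call:
{"op": "send_rows", "data": {
  "fingers": [0.6, 0.6, 0.6, 0.6, 0.6, 0.6, 0.6, 0.6, 0.6, 0.6],
  "delta_pos": [
    [-0.15, 0, 0],
    [-0.4, 0, 0],
    [-0.7, 0, 0],
    [-1.0, 0, 0],
    [-1.3, 0, 0],
    [-1.6, 0, 0],
    [-1.9, 0, 0],
    [-2.2, 0, 0],
    [-2.5, 0, 0],
    [-2.8, 0, 0]
  ],
  "spin": [0, 0, 0, 0, 0, 0, 0, 0, 0, 0]
}}

```text
t: 24.12
ee_pos: [0.6037, 0.0335, 0.1355]
tool_rot: [-0.069, -0.704, -0.069, 0.704]
wrist_force: [0.3, 0.7, -2.3]
finger_gap: 0.0444
```

Call:
{"op": "send_rows", "data": {
  "fingers": [0.6, 0.6, 0.6, 0.6, 0.6, 0.6, 0.6],
  "delta_pos": [
    [-0.4, 0, 0],
    [-0.8, 0, 0],
    [-2, 0, 0],
    [-4, 0, 0],
    [-6, 0, 0],
    [-6.5, 0, 0],
    [-6.5, 0, 0]
  ],
  "spin": [0, 0, 0, 0, 0, 0, 0]
}}

```text
t: 25.0
ee_pos: [0.6037, 0.0334, 0.2004]
tool_rot: [0.069, 0.704, 0.069, -0.704]
wrist_force: [-0.5, -0.5, -4.2]
finger_gap: 0.0444
```

```bash
python3 look.py w13;  python3 - <<'E'
from h import *
from cell import robot
d=robot.get_image("side")["image"][:,:,::-1];cv2.imwrite("pics/d13.png",cv2.resize(d[210:410,220:420],None,fx=3,fy=3))
E
```

```text
tool x [ 0. -0. -1.] y [ 0.194 -0.981  0.   ] z [-0.981 -0.194 -0.   ] jaw yaw -78.79 delta cm [0. 0. 0.] dist 0.0 spin [np.float64(-1.375), np.float64(1.766)] q7 -1.69 force [-0.53 -0.48 -4.17] gap 0.0444 t 25.0 pos [0.6037 0.0334 0.2004]
```

View pics/w13.png

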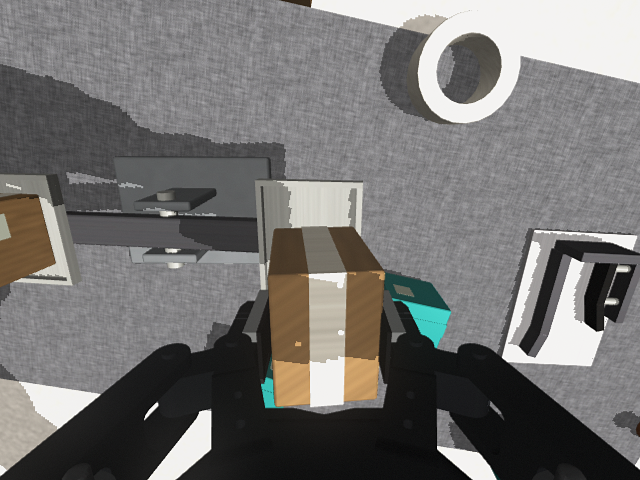

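View pics/d13.png

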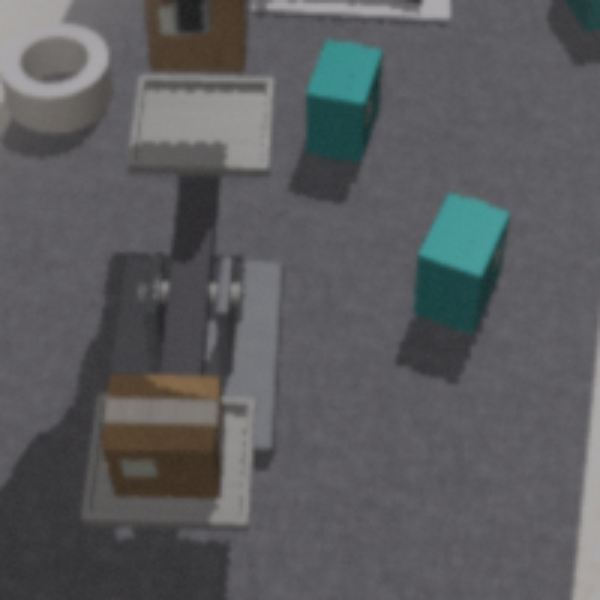

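The near (right) pan dropped, so the carton now in hand is the heavier one. The lift forces agree, about 4.2 N against about 2.5 N. The light carton stays on its pan, now fully down. The held carton leans about 0.08 rad in the pads, so I'll set it flat at the bay mouth and regrip.

Run:
```python
from h import *
from cell import robot
s=robot.sense();plan(s,[.496,-.2635,.2],98.3)
```

```text
tool x [-0.001 -0.    -1.   ] y [ 0.194 -0.981  0.   ] z [-0.981 -0.194  0.001] jaw yaw -78.79 delta cm [-0.03 27.03 16.28] dist 31.56 spin [np.float64(-3.091), np.float64(0.051)] q7 -1.69 force [ 0.4   0.91 -4.02] gap 0.0446 t 25.1 pos [0.6032 0.0333 0.1995]
```

Call:
{"op": "send_rows", "data": {
  "fingers": [0.6, 0.6, 0.6, 0.6, 0.6, 0.6, 0.6, 0.6, 0.6, 0.6],
  "delta_pos": [
    [0, 2, 1.2],
    [0, 5, 3],
    [0, 9, 5.4],
    [0, 13, 7.8],
    [0, 17, 10.2],
    [0, 21, 12.6],
    [0, 24.5, 14.7],
    [0, 27, 16.3],
    [0, 27, 16.3],
    [0, 27, 16.3]
  ],
  "spin": [0.01, 0.02, 0.03, 0.04, 0.05, 0.05, 0.05, 0.05, 0.05, 0.05]
}}

```text
t: 26.35
ee_pos: [0.4959, -0.2628, 0.1999]
tool_rot: [-0.051, -0.705, -0.052, 0.705]
wrist_force: [0.1, 0.1, -3.9]
finger_gap: 0.0443
```

```bash
python3 look.py w14
```

```text
tool x [-0.001  0.001 -1.   ] y [ 0.145 -0.989 -0.001] z [-0.989 -0.145  0.   ] jaw yaw -81.68 delta cm [0. 0. 0.] dist 0.0 spin [np.float64(-1.426), np.float64(1.716)] q7 -1.161 force [ 0.07  0.08 -3.85] gap 0.0443 t 26.35 pos [ 0.4959 -0.2628  0.1999]
```

View pics/w14.png

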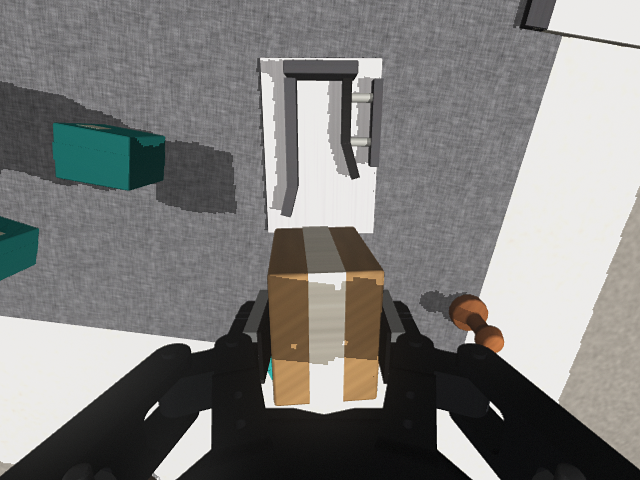

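Run:
```python
from h import *
im=cv2.imread("pics/w14.png");cv2.imwrite("pics/w14c.png",cv2.resize(im[45:245,245:395],None,fx=3,fy=3,interpolation=cv2.INTER_CUBIC))
```

```text
(no output)
```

View pics/w14c.png

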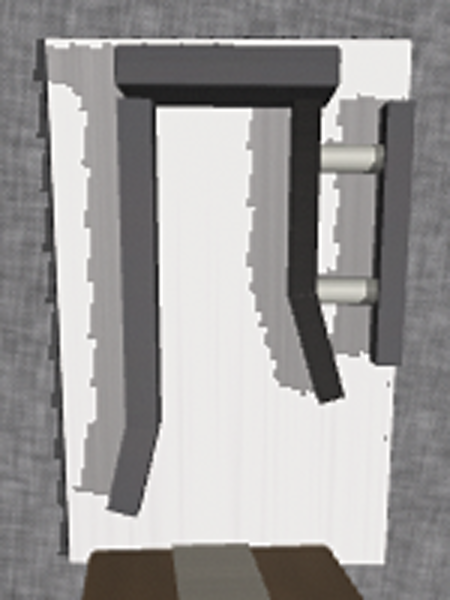

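Run:
```python
from h import *
from cell import robot
c=wquad("w14",[(384,563),(68,563),(44,38),(411,40)],3,(245,45),.006)
wquad("w14",[(155,100),(160,420)],3,(245,45),.024)
yaw=8.3
for bay in(c,np.array([.5545,-.2503])):
  t=np.radians(yaw);R=np.array([[np.cos(t),-np.sin(t)],[np.sin(t),np.cos(t)]])
  j=json.load(open("pics/w14.json"));P=(j["p"],j["q"])
  for p,z in(((155,100),.024),((160,420),.024)): 
    print("in bay",(R.T@(onz("wrist",np.array(p)/3+np.array((245,45)),z,P)[:2]-bay)).round(4))
  print("TCP in bay",(R.T@(np.array(j["p"][:2])-bay)).round(4))
```

```text
w14 [[0.4825, -0.3158], [0.4666, -0.2073], [0.6281, -0.1848], [0.6434, -0.293]] ctr [ 0.5551 -0.2502] len [0.1097 0.1631 0.1093 0.1625] ang [  98.3    7.9  -82.  -171.9]
w14 [[0.6139, -0.2212], [0.5232, -0.2338]] ctr [ 0.5686 -0.2275] len [0.0916 0.0916] ang [-172.1    7.9]
in bay [0.0624 0.0202]
in bay [-0.0292  0.0209]
TCP in bay [-0.0605 -0.0039]
in bay [0.063  0.0202]
in bay [-0.0285  0.0209]
TCP in bay [-0.0598 -0.0039]
```

Call:
{"op": "send_rows", "data": {
  "fingers": [0.6, 0.6, 0.6, 0.6, 0.6, 0.6, 0.6, 0.6, 0.6],
  "delta_pos": [
    [2, 0.1, 0],
    [5, 0.1, 0],
    [8, 0.1, 0],
    [11, 0.1, 0],
    [12.8, 0.1, 0],
    [14, 0.1, 0],
    [14.8, 0.1, 0],
    [15.3, 0.1, 0],
    [15.3, 0.1, 0]
  ],
  "spin": [0, 0, 0, 0, 0, 0, 0, 0, 0]
}}

```text
t: 27.52
ee_pos: [0.4966, -0.2638, 0.0473]
tool_rot: [0.052, 0.705, 0.052, -0.705]
wrist_force: [-0.3, 1.1, -4.0]
finger_gap: 0.044
```

Call:
{"op": "send_rows", "data": {
  "fingers": [0.6, 0.6, 0.6, 0.6],
  "delta_pos": [
    [0.1, 0, 0],
    [0.2, 0, 0],
    [0.3, 0, 0],
    [0.3, 0, 0]
  ],
  "spin": [0, 0, 0, 0]
}}

```text
t: 28.02
ee_pos: [0.4964, -0.264, 0.0443]
tool_rot: [-0.051, -0.705, -0.051, 0.705]
wrist_force: [0.1, -0.0, -4.7]
finger_gap: 0.0443
```

Call:
{"op": "send_rows", "data": {
  "fingers": [0.6, 0.6, 0.6, 0.6],
  "delta_pos": [
    [0.1, 0, 0],
    [0.2, 0, 0],
    [0.3, 0, 0],
    [0.3, 0, 0]
  ],
  "spin": [0, 0, 0, 0]
}}

```text
t: 28.52
ee_pos: [0.4975, -0.2638, 0.0427]
tool_rot: [0.052, 0.706, 0.051, -0.705]
wrist_force: [-1.3, 2.6, 12.3]
finger_gap: 0.044
```

Call:
{"op": "send_rows", "data": {
  "fingers": [0.6, 0.2, 0.0, -0.3, -0.5, -0.5, -0.5],
  "delta_pos": [
    [-0.1, 0, 0],
    [-0.1, 0, 0],
    [-0.1, 0, 0],
    [-0.1, 0, 0],
    [-0.1, 0, 0],
    [-0.1, 0, 0],
    [-0.1, 0, 0]
  ],
  "spin": [0, 0, 0, 0, 0, 0, 0]
}}

```text
t: 29.4
ee_pos: [0.4963, -0.2641, 0.0422]
tool_rot: [-0.051, -0.705, -0.051, 0.705]
wrist_force: [-0.4, -0.5, 0.9]
finger_gap: 0.0645
```

```bash
python3 look.py w15
```

```text
tool x [-0. -0. -1.] y [ 0.145 -0.989 -0.   ] z [-0.989 -0.145  0.   ] jaw yaw -81.66 delta cm [0. 0. 0.] dist 0.0 spin [np.float64(-1.425), np.float64(1.716)] q7 -1.239 force [-0.4  -0.51  0.88] gap 0.0645 t 29.4 pos [ 0.4963 -0.2641  0.0422]
```

View pics/w15.png

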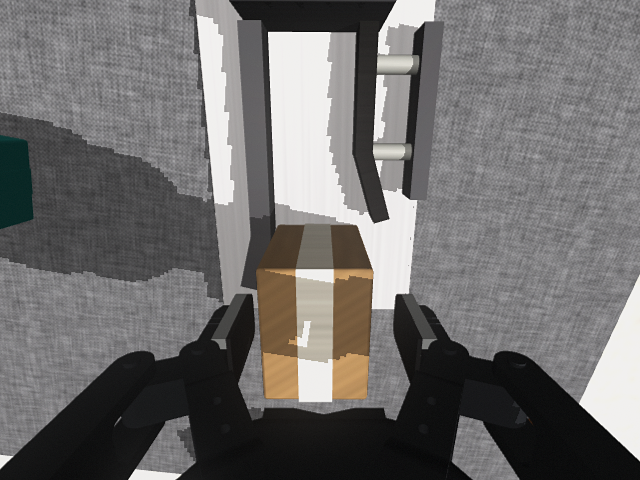

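```bash
cat > bay.py <<'E'
from h import *
from cell import robot
s=robot.sense();t=np.radians(8.1);bay=np.array([.5551,-.2502])
R=np.array([[np.cos(t),-np.sin(t)],[np.sin(t),np.cos(t)]])
f=np.array(s["wrist_force"])
print("TCP bay",(R.T@(s["ee_pos"][:2]-bay)*1000).round(1),"z",round(s["ee_pos"][2]*1000,1),"F bay",(R.T@f[:2]).round(1),f[2].round(1),"gap",s["finger_gap"],"t",s["t"])
for x,y in((-50,-2),(-30,-2),(0,-1),(20,-.7),(35,-.7)):
    p=bay+R@np.array([x,y])/1000; plan(s,[*p,.037],98.1) if x in(-50,35) else None
E
python3 bay.py
```

```text
TCP bay [-60.1  -5.5] z 42.2 F bay [0.1 0.1] -0.2 gap 0.06409804730207168 t 29.45
tool x [-0. -0. -1.] y [ 0.145 -0.989  0.   ] z [-0.989 -0.145  0.   ] jaw yaw -81.66 delta cm [ 0.52 -0.34 -1.01] dist 1.19 spin [np.float64(-3.137), np.float64(0.004)] q7 -1.239 force [ 0.04  0.15 -0.19] gap 0.0641 t 29.45 pos [ 0.4964 -0.2641  0.0422]
tool x [-0. -0. -1.] y [ 0.145 -0.989  0.   ] z [-0.989 -0.145  0.   ] jaw yaw -81.66 delta cm [ 0.52 -0.44 -9.51] dist 9.54 spin [np.float64(-3.137), np.float64(0.004)] q7 -1.239 force [ 0.04  0.15 -0.19] gap 0.0641 t 29.45 pos [ 0.4964 -0.2641  0.0422]
```

Call:
{"op": "send_rows", "data": {
  "fingers": [-0.5, -0.5, -0.5, -0.2, 0.1, 0.4, 0.6, 0.6, 0.6],
  "delta_pos": [
    [0.2, -0.3, 0],
    [0.5, -0.3, 0],
    [0.5, -0.3, 0],
    [0.5, -0.3, 0],
    [0.5, -0.3, 0],
    [0.5, -0.3, 0],
    [0.5, -0.3, 0],
    [0.5, -0.3, 0],
    [0.5, -0.3, 0]
  ],
  "spin": [0.004, 0.004, 0.004, 0.004, 0.004, 0.004, 0.004, 0.004, 0.004],
  "force": 60
}}

```text
t: 30.58
ee_pos: [0.4962, -0.2612, 0.0375]
tool_rot: [0.05, 0.706, 0.05, -0.705]
wrist_force: [-0.2, -0.3, 5.6]
finger_gap: 0.0432
```

```bash
python3 look.py w16;python3 bay.py
```

```text
tool x [ 0. -0. -1.] y [ 0.141 -0.99   0.   ] z [-0.99  -0.141 -0.   ] jaw yaw -81.88 delta cm [0. 0. 0.] dist 0.0 spin [np.float64(-1.429), np.float64(1.712)] q7 -1.25 force [-0.22 -0.27  5.57] gap 0.0432 t 30.575 pos [ 0.4962 -0.2612  0.0375]
TCP bay [-59.9  -2.5] z 37.5 F bay [ 0.1 -0.1] 5.6 gap 0.04324426149499648 t 30.625
tool x [ 0. -0. -1.] y [ 0.141 -0.99   0.   ] z [-0.99  -0.141 -0.   ] jaw yaw -81.88 delta cm [ 0.05 -0.05 -0.99] dist 0.99 spin [np.float64(-3.141), np.float64(0.0)] q7 -1.25 force [ 0.13 -0.09  5.58] gap 0.0432 t 30.625 pos [ 0.4962 -0.2612  0.0375]
tool x [ 0. -0. -1.] y [ 0.141 -0.99   0.   ] z [-0.99  -0.141 -0.   ] jaw yaw -81.88 delta cm [ 0.06 -0.18 -9.49] dist 9.49 spin [np.float64(-3.141), np.float64(0.0)] q7 -1.25 force [ 0.13 -0.09  5.58] gap 0.0432 t 30.625 pos [ 0.4962 -0.2612  0.0375]
```

View pics/w16.png

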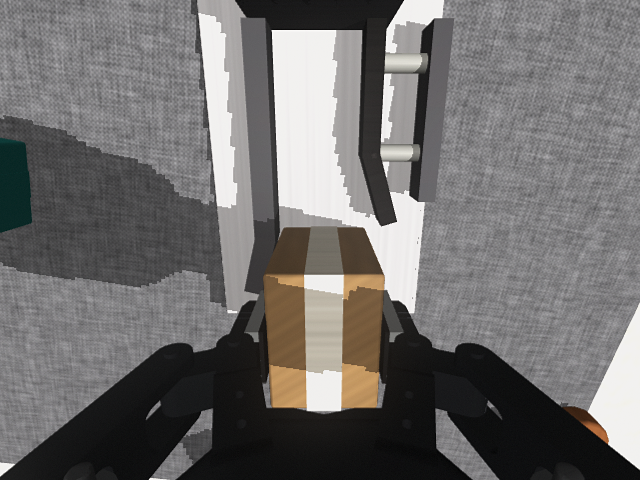

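Call:
{"op": "send_rows", "data": {
  "fingers": [0.6, 0.6, 0.6, 0.6, 0.6, 0.6, 0.6, 0.6, 0.6],
  "delta_pos": [
    [-0.05, 0, -0.3],
    [-0.05, 0, -0.8],
    [-0.05, 0, -1.3],
    [-0.05, 0, -1.8],
    [-0.05, 0, -2.4],
    [-0.05, 0, -3.0],
    [-0.05, 0, -3.6],
    [-0.05, 0, -4.0],
    [-0.05, 0, -4.0]
  ],
  "spin": [0, 0, 0, 0, 0, 0, 0, 0, 0]
}}

```text
t: 31.75
ee_pos: [0.5332, -0.2545, 0.0377]
tool_rot: [-0.05, -0.703, -0.051, 0.707]
wrist_force: [-12.0, 4.1, 13.1]
finger_gap: 0.0435
```

```bash
python3 look.py w17;python3 bay.py
```

```text
tool x [-0.005  0.001 -1.   ] y [ 0.141 -0.99  -0.002] z [-0.99  -0.141  0.005] jaw yaw -81.88 delta cm [0. 0. 0.] dist 0.0 spin [np.float64(-1.429), np.float64(1.713)] q7 -1.275 force [-12.     4.09  13.08] gap 0.0435 t 31.75 pos [ 0.5332 -0.2545  0.0377]
TCP bay [-22.3  -1.2] z 37.7 F bay [-11.2   4.7] 12.2 gap 0.04352091991738401 t 31.8
tool x [-0.005  0.001 -1.   ] y [ 0.141 -0.99  -0.002] z [-0.99  -0.141  0.005] jaw yaw -81.88 delta cm [0.08 0.08 2.77] dist 2.77 spin [np.float64(-3.141), np.float64(0.0)] q7 -1.275 force [-11.72   3.08  12.15] gap 0.0435 t 31.8 pos [ 0.5332 -0.2545  0.0377]
tool x [-0.005  0.001 -1.   ] y [ 0.141 -0.99  -0.002] z [-0.99  -0.141  0.005] jaw yaw -81.88 delta cm [ 0.04 -0.05 -5.73] dist 5.73 spin [np.float64(-3.141), np.float64(0.0)] q7 -1.275 force [-11.72   3.08  12.15] gap 0.0435 t 31.8 pos [ 0.5332 -0.2545  0.0377]
```

View pics/w17.png

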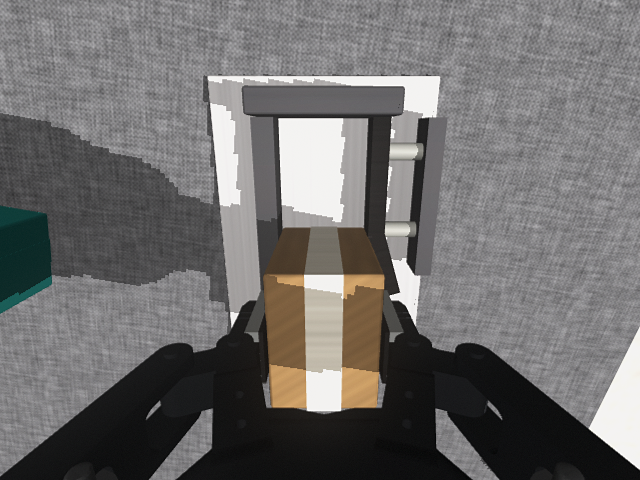

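Call:
{"op": "send_rows", "data": {
  "fingers": [0.6, 0.6, 0.6, 0.6, 0.6, 0.6, 0.6, 0.6, 0.6],
  "delta_pos": [
    [-0.1, 0, -0.4],
    [-0.1, 0, -0.9],
    [-0.1, 0, -1.4],
    [-0.1, 0, -1.9],
    [-0.1, 0, -2.4],
    [-0.1, 0, -3.0],
    [-0.1, 0, -3.5],
    [-0.1, 0, -4.0],
    [-0.1, 0, -4.3]
  ],
  "spin": [0, 0, 0, 0, 0, 0, 0, 0, 0]
}}

```text
t: 32.92
ee_pos: [0.5785, -0.248, 0.0383]
tool_rot: [-0.05, -0.705, -0.051, 0.706]
wrist_force: [-3.0, 5.1, -4.3]
finger_gap: 0.0429
```

```bash
python3 look.py w18;python3 bay.py
```

```text
tool x [-0.001  0.002 -1.   ] y [ 0.142 -0.99  -0.002] z [-0.99  -0.142  0.001] jaw yaw -81.83 delta cm [0. 0. 0.] dist 0.0 spin [np.float64(-1.428), np.float64(1.713)] q7 -1.297 force [-2.97  5.14 -4.32] gap 0.0429 t 32.925 pos [ 0.5785 -0.248   0.0383]
TCP bay [23.8 -1.1] z 38.3 F bay [-1.7  4.7] -5.1 gap 0.043407767446797856 t 32.975
tool x [-0.     0.002 -1.   ] y [ 0.142 -0.99  -0.002] z [-0.99  -0.142  0.   ] jaw yaw -81.83 delta cm [0.13 0.08 7.38] dist 7.39 spin [np.float64(-3.14), np.float64(0.001)] q7 -1.297 force [-2.29  4.4  -5.14] gap 0.0434 t 32.975 pos [ 0.5788 -0.2479  0.0383]
tool x [-0.     0.002 -1.   ] y [ 0.142 -0.99  -0.002] z [-0.99  -0.142  0.   ] jaw yaw -81.83 delta cm [ 0.13 -0.03 -1.12] dist 1.12 spin [np.float64(-3.14), np.float64(0.001)] q7 -1.297 force [-2.29  4.4  -5.14] gap 0.0434 t 32.975 pos [ 0.5788 -0.2479  0.0383]
```

View pics/w18.png

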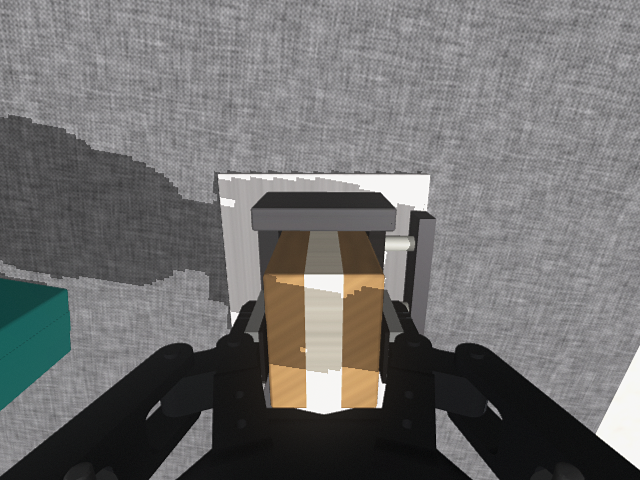

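Call:
{"op": "send_rows", "data": {
  "fingers": [0.6, 0.6, 0.6, 0.6],
  "delta_pos": [
    [0.08, 0, -0.2],
    [0.08, 0, -0.4],
    [0.08, 0, -0.6],
    [0.08, 0, -0.7]
  ],
  "spin": [0, 0, 0, 0]
}}

```text
t: 33.48
ee_pos: [0.5851, -0.2473, 0.0377]
tool_rot: [-0.05, -0.705, -0.051, 0.706]
wrist_force: [-3.8, 4.5, -1.2]
finger_gap: 0.0433
```

```bash
python3 bay.py | grep bay
```

```text
TCP bay [30.1 -1.3] z 37.7 F bay [-3.1  5. ] -1.2 gap 0.04327603642299005 t 33.475
```

Call:
{"op": "send_rows", "data": {
  "fingers": [0.6, 0.6, 0.6],
  "delta_pos": [
    [0, 0, -0.1],
    [0, 0, -0.2],
    [0, 0, -0.3]
  ],
  "spin": [0, 0, 0]
}}

```text
t: 33.85
ee_pos: [0.5872, -0.247, 0.0377]
tool_rot: [-0.05, -0.705, -0.051, 0.706]
wrist_force: [-9.3, 3.7, 2.9]
finger_gap: 0.0432
```

Call:
{"op": "send_rows", "data": {
  "fingers": [0.6, 0.6],
  "delta_pos": [
    [0, 0, -0.1],
    [0, 0, -0.2]
  ],
  "spin": [0, 0]
}}

```text
t: 34.1
ee_pos: [0.5872, -0.247, 0.0377]
tool_rot: [-0.049, -0.703, -0.05, 0.707]
wrist_force: [-16.7, 4.8, 10.1]
finger_gap: 0.0433
```

```bash
python3 bay.py | grep bay
```

```text
TCP bay [32.2 -1.3] z 37.7 F bay [-15.9   7.1] 10.1 gap 0.04326958666866867 t 34.1
```

Call:
{"op": "send_rows", "data": {
  "fingers": [0.6, 0.6],
  "delta_pos": [
    [0, 0, -0.1],
    [0, 0, -0.15]
  ],
  "spin": [0, 0]
}}

```text
t: 34.35
ee_pos: [0.5871, -0.247, 0.0377]
tool_rot: [-0.049, -0.702, -0.05, 0.708]
wrist_force: [-20.7, 6.4, 14.0]
finger_gap: 0.043
```

```bash
python3 look.py w19;python3 bay.py | grep bay
python3 - <<'E'
from h import *
im=cv2.imread("pics/w19.png");cv2.imwrite("pics/w19c.png",cv2.resize(im[150:350,200:450],None,fx=3,fy=3,interpolation=cv2.INTER_CUBIC))
E
```

```text
tool x [-0.008  0.001 -1.   ] y [ 0.141 -0.99  -0.002] z [-0.99  -0.141  0.008] jaw yaw -81.92 delta cm [0. 0. 0.] dist 0.0 spin [np.float64(-1.43), np.float64(1.712)] q7 -1.303 force [-20.73   6.43  14.04] gap 0.043 t 34.35 pos [ 0.5871 -0.247   0.0377]
TCP bay [32.2 -1.3] z 37.7 F bay [-18.6   9.5] 12.3 gap 0.04305397453876847 t 34.4
```

View pics/w19c.png

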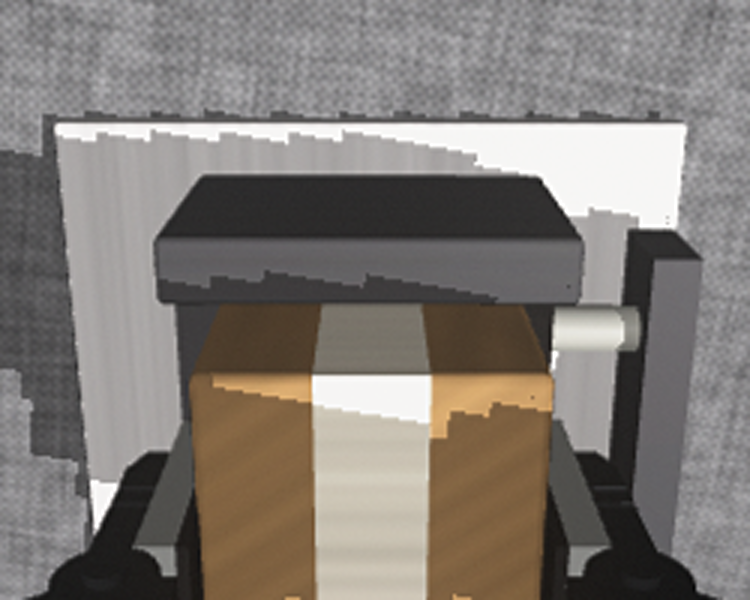

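Run:
```python
from h import *
t=np.radians(8.1);bay=np.array([.5551,-.2502]);R=np.array([[np.cos(t),-np.sin(t)],[np.sin(t),np.cos(t)]])
j=json.load(open("pics/w19.json"));P=(j["p"],j["q"])
for u,v,z in((372,374,.070),(192,374,.070),(552,374,.07),(160,302,.046),(578,304,.046),(372,303,.046)):
    print((R.T@(onz("wrist",(u/3+200,v/3+150),z,P)[:2]-bay)*1000).round(1))
```

```text
[63.4 -0.8]
[63.4 20.4]
[ 63.4 -22. ]
[63.6 29. ]
[ 63.4 -29.7]
[63.5 -0.8]
```

The carton's front edge and the stop face both measure at bay x ≈ 63.5 mm, so they are in contact. I'll press slightly more and hold.

Call:
{"op": "send_rows", "data": {
  "fingers": [0.6, 0.6, 0.6, 0.6, 0.6],
  "delta_pos": [
    [0, 0, -0.07],
    [0, 0, -0.07],
    [0, 0, -0.07],
    [0, 0, -0.07],
    [0, 0, -0.07]
  ],
  "spin": [0, 0, 0, 0, 0]
}}

```text
t: 35.02
ee_pos: [0.5871, -0.2469, 0.0377]
tool_rot: [-0.049, -0.702, -0.05, 0.709]
wrist_force: [-23.1, 4.4, 15.1]
finger_gap: 0.0437
```

```bash
python3 bay.py | grep bay
```

```text
TCP bay [32.2 -1.3] z 37.7 F bay [-22.3   7.7] 15.1 gap 0.04370397171343858 t 35.025
```

Call:
{"op": "send_rows", "data": {
  "fingers": [0.6, 0.6, 0.3, 0.0, -0.3, -0.5, -0.5, -0.5],
  "delta_pos": [
    [-0.05, 0, 0.2],
    [-0.1, 0, 0.4],
    [-0.1, 0, 0.4],
    [-0.1, 0, 0.4],
    [-0.1, 0, 0.4],
    [-0.1, 0, 0.4],
    [-0.1, 0, 0.4],
    [-0.1, 0, 0.4]
  ],
  "spin": [0, 0, 0, 0, 0, 0, 0, 0]
}}

```text
t: 36.02
ee_pos: [0.5887, -0.2481, 0.0393]
tool_rot: [0.05, 0.706, 0.05, -0.705]
wrist_force: [1.4, 0.1, 0.3]
finger_gap: 0.0637
```

```bash
python3 look.py w20;python3 bay.py | grep bay
```

```text
tool x [ 0.001 -0.    -1.   ] y [ 0.141 -0.99   0.   ] z [-0.99  -0.141 -0.001] jaw yaw -81.89 delta cm [0. 0. 0.] dist 0.0 spin [np.float64(-1.429), np.float64(1.712)] q7 -1.301 force [1.4  0.11 0.32] gap 0.0637 t 36.025 pos [ 0.5887 -0.2481  0.0393]
TCP bay [33.4 -2.6] z 39.2 F bay [ 0.  -0.1] 0.2 gap 0.06400824451601031 t 36.075
```

View pics/w20.png

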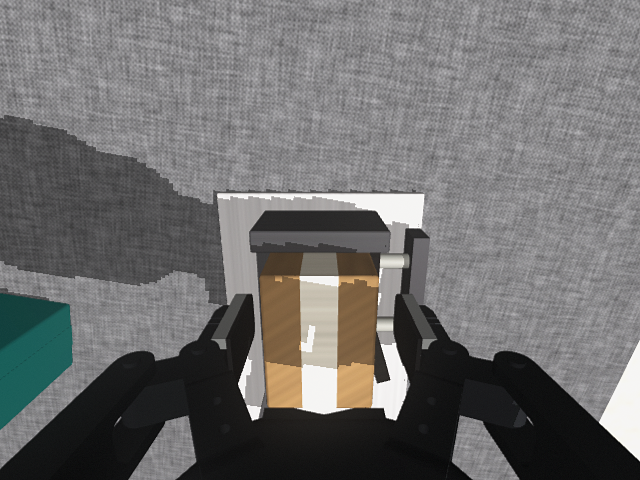

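Call:
{"op": "send_rows", "data": {
  "fingers": [-0.5, -0.5, -0.5, -0.5, -0.5, -0.5, -0.5, -0.5],
  "delta_pos": [
    [-0.5, -0.2, 0],
    [-2, -0.2, 0],
    [-5, -0.2, 0],
    [-9, -0.2, 0],
    [-13, -0.2, 0],
    [-17, -0.2, 0],
    [-20, -0.2, 0],
    [-20, -0.2, 0]
  ],
  "spin": [0, 0, 0, 0, 0, 0, 0, 0]
}}

```text
t: 37.08
ee_pos: [0.5895, -0.2461, 0.2432]
tool_rot: [0.051, 0.707, 0.049, -0.703]
wrist_force: [0.1, 0.4, 0.2]
finger_gap: 0.0641
```

```bash
python3 look.py w21
python3 - <<'E'
from h import *
from cell import robot
for n in("scene","side"):
    cv2.imwrite(f"pics/{n}21.png",robot.get_image(n)["image"][:,:,::-1])
im=cv2.imread("pics/w21.png");cv2.imwrite("pics/w21c.png",cv2.resize(im[130:290,240:400],None,fx=3.6,fy=3.6,interpolation=cv2.INTER_CUBIC))
E
```

```text
tool x [ 0.006 -0.002 -1.   ] y [ 0.141 -0.99   0.003] z [-0.99  -0.141 -0.006] jaw yaw -81.88 delta cm [0. 0. 0.] dist 0.0 spin [np.float64(-1.429), np.float64(1.713)] q7 -1.237 force [0.14 0.38 0.23] gap 0.0641 t 37.075 pos [ 0.5895 -0.2461  0.2432]
```

View pics/w21c.png

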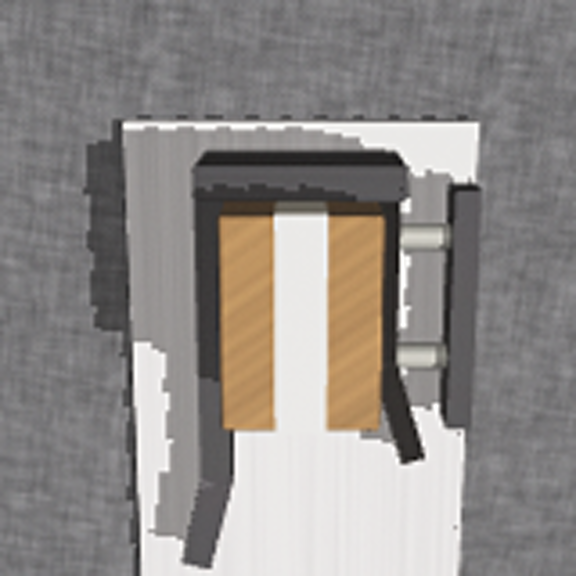

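View pics/scene21.png

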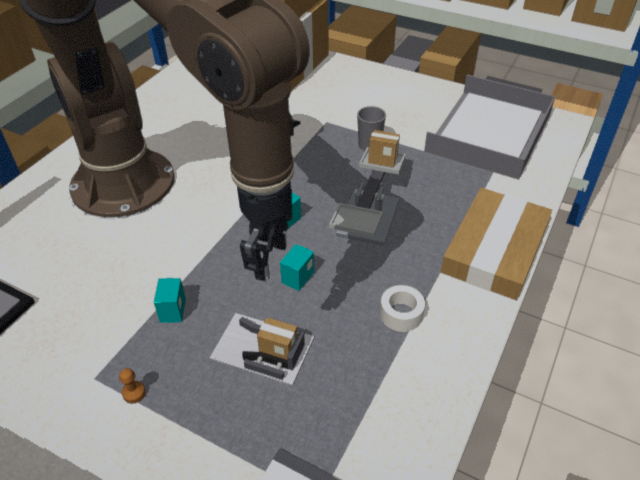

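View pics/side21.png

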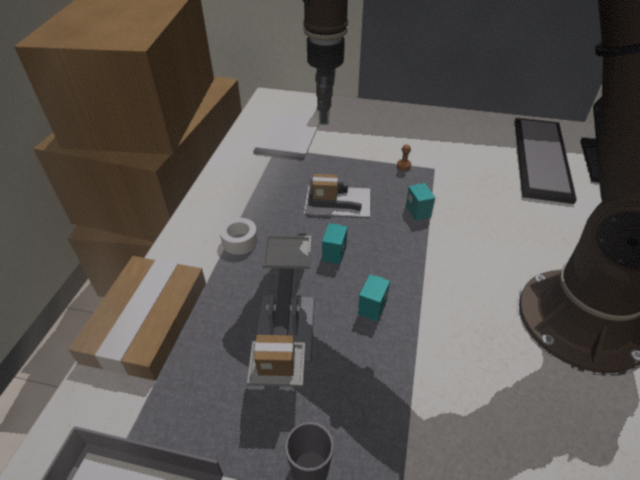

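Run:
```python
from h import *
t=np.radians(8.1);bay=np.array([.5551,-.2502]);R=np.array([[np.cos(t),-np.sin(t)],[np.sin(t),np.cos(t)]])
j=json.load(open("pics/w21.json"));P=(j["p"],j["q"])
for u,v,z in((219,214,.070),(385,215,.07),(380,430,.07),(222,430,.07),(300,202,.046)):
    print((R.T@(onz("wrist",(u/3.6+240,v/3.6+130),z,P)[:2]-bay)*1000).round(1))
a=cv2.imread("pics/side0.png");b=cv2.imread("pics/side21.png")
for nm,(x,y) in dict(stamp=(404,157),t1=(420,202),t2=(335,243),t3=(374,297),cup=(309,452),tape=(239,236)).items():
    print(nm,cv2.absdiff(a[y-12:y+12,x-12:x+12],b[y-12:y+12,x-12:x+12]).mean().round(1))
```

```text
[63.2 20.9]
[ 62.9 -22.4]
[  3.6 -22.3]
[ 3.6 21.2]
[62.8 -0.3]
stamp 1.2
t1 2.0
t2 1.6
t3 1.6
cup 1.8
tape 1.3
```

The carton is against the stop: its front edge is at 63.0 mm and the stop face at 62.8 mm. Nothing else moved, so I'm handing in.

Run:
```python
from cell import robot
print(robot.job_done())
```

```text
the job is handed in; nothing more can be done
None
```

The job is done and handed in at about 37 s of the 72 s allowed. The heavier carton is in the clamp bay against the end stop, and the lighter one is still on its pan.

- **Weighing:** I set the near carton on the right pan and the far one on the left, then let go of both. The right side dropped. The lift forces agreed, at about 4 N for the near carton and 2.5 N for the far one.
- **Regrip:** The heavier carton came off its tilted pan leaning about 0.08 rad in the fingers. I set it flat at the mouth of the bay and gripped it again before sliding it in.
- **Pressing:** I held about 22 N in total for over 0.5 s. Drag while sliding was roughly 3–11 N, so I estimate 11–19 N on the stop; this was not measured directly.
- **Last checks:**
  - The carton's front edge and the stop face measure within about 0.5 mm of each other.
  - The tape roll, cup, stamp and turquoise boxes look unmoved in the before-and-after side pictures.
  - The gripper is clear of everything.
- **Disagreement:** The scene and side cameras differed by about 6 mm in x, so I relied on the wrist camera. In the bay, its readings sat 1–2 mm off the stated dimensions.

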